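Tighten the headset hanger's lock nut with an adjustable wrench and hang the headset up

ROBOT

A 6-joint arm with a two-finger parallel gripper is mounted at the origin on a cart in front of the work surface, level with it; the furniture and walls round the work are solid. World frame = base frame: x ahead of the robot, y to its left, z up, the work surface at z = 0. Lengths are in m, angles in rad, forces in N, time in s.
With the tool pointing down it reaches from about 0.35 to 0.975 m from the base axis. Payload 17.4 kg.
Tool frame: the origin (TCP) lies at the very end of the fingers, on their centre line; the grasp point (between the pads) lies env.tcp_to_grasp behind it (env.tcp_to_grasp is the distance from the TCP to the grasp point, in m); z points along the fingers, y is the line along which they close (so a half turn about z gives the same grasp; the last joint's range is limited). The gripper opens to 85 mm and grips with 20 to 120 N. Pads are 22 mm wide; open, the fingers measure 114 mm over their backs; the gripper's body (76 mm by 85 mm) begins 54 mm behind the grasp point. The pads swing forward as they close: fully open they stand 13 mm farther back than shut.
Start: joints at [1.235, 0.116, 1.442, -0, 1.584, -0.038], TCP at [0.198, 0.645, 0.231] pointing down, gripper open.
Joint ranges: [-2.83, 2.83], [-0.83, 2.19], [0.07, 2.5], [-1.14, 4.28], [0.01, 3], [-2.97, 2.97]. Speed limits (rad/s): [1.89, 1.89, 2.22, 3.14, 3.14, 3.14].

INTERFACE

Orientations are given as [roll, pitch, yaw] about the fixed x, y, z axes, in that order (R = Rz(yaw) Ry(pitch) Rx(roll)).
In Python, from cell import env, vision, models gives the robot as it stands.
- The arm moves only by the tool move_arm, never from a script. Its argument "motion" is a list of rows, each a list of 2 entries, a list of its own where there are three numbers: the shift along the tool's x, y, z in m, then the turn about the tool's z in rad. In form: [[[x, y, z], turn], ...]. A call has 1 to 5 rows; each row is the pose to reach, as a shift and turn from the pose commanded when the call began, along the tool's axes at that moment; what a row does not reach only later rows make up. A row lasts 1/8 s, in which the tool goes at most 62.5 mm and 10.7 degrees, less where a joint would pass 70% of its speed; a pose out of reach is approached as far as the arm can. A call with a gripper value outside its range is refused whole. "hand" is the finger opening in m, from 0 to 0.0854, set as the call begins (left out, the last holds). The fingers move at their own pace and stop on an object; "grip_force" is the grip in N (left out, the last holds). Time passes only in rows, so rows that repeat a pose let the fingers close. It gives the time, the measured TCP pose, the force, the opening and the grip force at its end, in the units of the state.
- env.read_state(): the state, without advancing time (a new reading comes with each control period).
- vision.grab_frame(name): name is "scene" or "top" or "wrist"; returns a dict with "color" (384x512x3 uint8, red, green, blue), "K" (3x3 intrinsics, pixels), "position" and "orientation" of the camera in the world; the wrist camera has in their place "hand_eye" (4x4, takes a point from camera to tool coordinates, whose origin is the TCP and whose axes are the flange's). Camera axes: x right, y down, z forward; pixel columns grow to the right and rows downward; lengths in m; the calibration is good to about 2 mm. A picture is of the moment at which its call begins: read the wrist's pose just before it. There is no depth.
- env.finish_job(): hands the job in; it is judged then, once.
Trained networks look in a picture, given as the dict that the camera call returned (one of the last four; its "shot" number tells which), for a name from the list of things; names that differ only in an ending like _2 or _b are one class to them, and where a whole thing is asked for, a point or a joint stands for the part that bears it (a point fixed in the world has none). Each returns a list of dicts, best first, with "score" (0 to 1); they miss things now and then, are a little off and sometimes report something else, mostly with a low value. They report only what shows in the picture. A call takes as long as a camera call.
- models.spot_in(picture, target): "centre" ([column, row] in pixels, amid what is visible of it).
- models.mark_of(picture, target): "centre" ([column, row] in pixels: a listed point, or the origin of a listed thing).
The state is a dict: "time": time; "joint_pos": joint angles; "qd": joint speeds; "effort": joint torques, N m; "tool_pos": TCP position; "orientation": TCP orientation; "ft_force": force on the tool from outside, world axes, zero at the start; "moment": the same for the moment, N m; "finger_gap": opening from 0.0 (shut) to 1.0 (fully open); "finger_force": force on a finger pad.
Only numpy, scipy, OpenCV 4.12 (cv2) and the standard library are available. Lean on these libraries where they do the work, as an engineer would, in place of code of your own. Each camera call takes 0.05 s, during which the arm holds its last target. There are 200 camera calls.

TASK

The post of the headset hanger on the desk has worked loose. Roll the worm of the adjustable wrench until its jaws just fit the hanger's lock nut, put the wrench on the nut and turn it clockwise (seen from above) all the way to its stop; then lay the wrench flat on the desk, clear of the hanger, and hang the headset by its headband on the hanger's arm. Leave the mug, mouse, stapler, staples box and note pad where they are.

Things in the scene. Friction and masses are not known exactly. Their poses are not given: they have to be found in the camera images.
- hanger: Headset hanger fixed to the desk: grey flange 80 mm across, 8 mm thick; upright post 16 mm thick on its centre, threaded at the foot, bent on top into a level arm along the hanger's own +y. Origin on the post's axis at desk height, z up. The arm carries a level rubber saddle 26 mm wide from 36 to 122 mm from the post's axis and ends 142 mm from it, its tip turned up to 262 mm above the desk.
- hanger_arm (a point): Middle of the upper side of the rubber saddle on the hanger's arm, 79 mm from the post's axis, 250 mm above the desk; axes as the hanger's (y along the arm, away from the post).
- nut_center (a point): Centre of the steel hex lock nut at the foot of the post, 21 mm above the desk. 28 mm across flats, 32.3 mm across corners, 22 mm tall (10 to 32 mm above the desk). Axes turn with the nut: z up, x square to one pair of flats (the others 60 degrees on). The post runs up through it, so a wrench must come on from the side.
- lock_nut (a joint): Turn of the lock nut in rad; grows as it turns clockwise seen from above. Starts between 0.4 and 0.8; at 1.4 it meets a hard stop and is tight. Resists with a steady 0.25 N m and stays where it is left.
- wrench: Adjustable wrench, steel, 16 mm thick, 265 mm long, about 0.44 kg, lying flat. Origin on the underside at mid-width of the handle, near the balance point; x along the handle to the head, z up. Handle 24 to 27 mm wide from x = -110 to +55 mm; head on to x = 155 mm, y = -43 to about +36 mm. Fixed jaw on the -y side, sliding jaw on the +y side. All but the worm is under 17 mm high.
- wrench_seat (a point): Where the nut's centre lies between the set jaws: 130 mm ahead of the wrench's origin on its x axis, 8 mm above the underside, 14 mm from the fixed jaw's face, 18 mm ahead of the throat (2 mm to spare behind the nut). Axes as the wrench's. The mouth opens along u: the wrench's x turned 0.39 rad towards its +y (anticlockwise from above). Jaws 33 mm long along u.
- worm_top (a point): Top of the worm, the knurled roller in the window of the head, 19.4 mm above the wrench's underside, 3.4 mm above its upper face. 19 mm in diameter, 16.5 mm long, axis level and square to u (mouth direction, x turned 0.39 rad towards +y). A fingertip pressed on it with 6 to 15 N and dragged along u closes the jaws; the other way opens them (about 4 N at the rim). Axes as the wrench's.
- wrench_worm (a joint): Turn of the worm in rad, 0 when the jaws are 34 mm apart; negative is tighter. One turn moves the sliding jaw 6 mm (0.955 mm a rad), so dragging the worm's top by 20 mm closes the jaws by about 2 mm. Starts between -1.7 and 1.7; stays where it is left.
- wrench_jaw (a joint): Gap between the jaws less 34 mm, in m; 0.955 mm for each rad of the worm. -0.006 is a gap of 28 mm, the nut's width; at 28.5 to 30 mm the jaws just fit: the nut slides in and they do not slip on it. Heavy pulls (over about 5 N at 130 mm from a nut at its stop) can drive the jaw open.
- headset: Rigid headset, black with grey cushions, standing on its ear cushions, band up; 185 mm high, about 0.22 kg. Origin under its middle at the cushions' undersides; z up, y ear to ear (194 mm wide, thin boom parked upward at the +y ear), x through the arch, the way a bar passes under the band. Ear parts 56 mm deep along x, 78 mm tall, 98 mm apart.
- headset_band (a point): Underside of the top of the headset's band, 176 mm above the cushions' undersides. The band is 26 mm wide (along the headset's x), 9 mm thick, a half circle of inner radius 71 mm about a point 105 mm above the undersides; its top is 185 mm up. Axes as the headset's.
- mug: Dotted white mug, 93 mm high, upright near the back left; leave it alone. Origin under its middle.
- mouse: Black computer mouse, 108 x 57 x 38 mm, back right; leave it alone. Origin under its middle.
- stapler: Black and grey stapler, 135 x 36 x 50 mm, front left at the desk's edge; leave it alone. Origin under its middle, x along it.
- staples_box: Small carton of staples, 36 x 62 x 22 mm, right, between the wrench and the mouse; leave it alone. Origin under its middle.
- keyboard: Black keyboard, 150 x 445 x 30 mm, fixed, pushed back under the monitor behind the hanger; its length runs along its own y. Origin under its middle.
- note_pad: Yellow pad of sticky notes, 77 x 76 x 24 mm, left of the hanger; leave it alone. Origin under its middle.

How it is judged:
On the way, in this order (a step that is already met when the one before it is completed fails the run):
1. the wrench, its jaws closed to fit (27.2 to 30.4 mm apart), is on the nut (seat within 10 mm of the nut's centre) (distance between wrench_seat and nut_center below 0.01 m and value of joint wrench_jaw between -0.0068 and -0.0036 m), for 0.2 s.
2. the nut has been turned to its stop by the wrench (lock_nut over 1.32 rad, the wrench still on it within 15 mm) (value of joint lock_nut above 1.32 rad and distance between wrench_seat and nut_center below 0.015 m), for 0.05 s.
3. after that, the headset hangs by its band on the arm (y of headset_band in the frame of hanger_arm between -0.04 and 0.045 m and z of headset_band in the frame of hanger_arm between -0.012 and 0.012 m and horizontal distance between headset_band and hanger_arm below 0.05 m and angle between headset's own z axis and vertical below 0.45 rad), for 0.2 s.
At the end, for the whole second after the job is handed in: Nut at its stop (over 1.32 of 1.4 rad). Wrench flat and at rest on the desk, seat over 60 mm from the nut. Headset hanging at rest on the arm: band underside within 12 mm of the saddle's top, 39 to 121 mm from the post, within 50 mm of the saddle's middle, tilt under 0.45 rad, weight on the hanger (all of step 3 and value of joint lock_nut above 1.32 rad and height (world z) of wrench between -0.006 and 0.006 m and angle between wrench's own z axis and vertical below 0.05 rad and horizontal distance between wrench_seat and nut_center above 0.06 m and linear speed of wrench below 0.02 m/s and contact force between headset and hanger above 0.8 N and linear speed of headset below 0.05 m/s); the robot touches nothing.
It fails at once if the mug is moved by more than 30 mm (distance of mug from where it was at the start of the episode above 0.03 m).
It fails at once if the mouse is moved by more than 30 mm (distance of mouse from where it was at the start of the episode above 0.03 m).
It fails at once if the stapler is moved by more than 30 mm (distance of stapler from where it was at the start of the episode above 0.03 m).
It fails at once if the staples box is moved by more than 30 mm (distance of staples_box from where it was at the start of the episode above 0.03 m).
It fails at once if the note pad is moved by more than 30 mm (distance of note_pad from where it was at the start of the episode above 0.03 m).
It also fails if it takes over 72 s, if anything falls off the work surface, if the arm or the gripper's body presses on something with over 40 N, if the wrist force passes 120 N, or if a joint passes its speed limit or range.

## Working session

There is one attempt and no reset: what is moved stays moved. The work goes in short steps, Python scripts to look and compute and a tool call to move; the robot and the scene stay as the last step left them, time stands still between calls to the robot, and variables do not carry over. Pictures are saved under pics/ and viewed, at most 10 in all, crops included, and the job is handed in when it is done.

Besides the shell and the picture viewer there is one more tool, called after "Request:" as name([rows], argument=value, ...), one row to a line, values as JSON. move_arm: Moves the arm, as the interface text tells. Its arguments: {"type":"object","properties":{"motion":{"type":"array"},"hand":{"type":"number"},"grip_force":{"type":"number"}},"required":["motion"]}

```bash
ls; mkdir -p pics
python3 - <<'E'
from cell import env, vision, models
import cv2,numpy as np
s=env.read_state(); print({k:np.round(v,3).tolist() if not isinstance(v,(str,)) else v for k,v in s.items()}); print(env.tcp_to_grasp)
ims=[]
for n in ("scene","top"):
    f=vision.grab_frame(n); print(n,np.round(f["K"],1).tolist(),f["position"],f["orientation"])
    ims.append(f["color"])
    for t in ["hanger","hanger_arm","nut_center","wrench","wrench_seat","worm_top","headset","headset_band","staples_box","note_pad","mouse","keyboard","mug","stapler"]:
        m=models.mark_of(f,t); print(t,[(np.round(q["centre"],1).tolist(),round(q["score"],2)) for q in m[:2]])
cv2.imwrite("pics/a.png",cv2.resize(ims[0][:,:,::-1],(800,600)))
cv2.imwrite("pics/b.png",cv2.resize(ims[1][:,:,::-1],(800,600)))
E
```

```text
pics
{'time': 0.0, 'joint_pos': [1.235, 0.117, 1.442, -0.0, 1.584, -0.038], 'qd': [0.001, -0.0, -0.001, 0.001, 0.001, 0.0], 'effort': [-0.003, -73.197, -63.249, -0.0, 0.006, 0.0], 'tool_pos': [0.198, 0.645, 0.231], 'orientation': [-3.14, -0.0, 2.844], 'ft_force': [0.349, -0.23, -0.107], 'moment': [-0.062, -0.017, 0.014], 'finger_force': 0.0, 'finger_gap': 0.998}
0.0187
scene [[405.1, 0.0, 254.4], [0.0, 405.1, 197.0], [0.0, 0.0, 1.0]] [-0.07767838 -0.5304005   1.08190063] [-2.41846659 -0.02008904 -0.82334859]
hanger [([252.2, 216.0], 0.9), ([171.1, 157.5], 0.5)]
hanger_arm [([247.5, 145.0], 0.73)]
nut_center [([254.4, 212.1], 0.53), ([215.4, 149.2], 0.2)]
wrench [([322.9, 311.9], 0.67)]
wrench_seat [([357.1, 289.0], 0.91)]
worm_top [([348.1, 293.4], 0.84)]
headset [([180.5, 192.6], 0.74), ([279.8, 188.0], 0.49)]
headset_band [([172.1, 159.7], 0.78)]
staples_box [([355.7, 244.9], 0.58), ([244.6, 147.2], 0.36)]
note_pad [([226.7, 198.1], 0.56), ([322.0, 311.4], 0.41)]
mouse [([343.2, 230.6], 0.65), ([226.2, 200.7], 0.4)]
keyboard [([278.3, 192.1], 0.63)]
mug [([213.8, 149.1], 0.87)]
stapler [([158.7, 221.4], 0.97)]
top [[404.2, 0.0, 259.6], [0.0, 404.2, 190.9], [0.0, 0.0, 1.0]] [ 0.37754184 -0.01579082  1.56678145] [-3.04110537  0.00519633 -1.549122  ]
hanger [([243.4, 179.6], 0.79), ([187.7, 241.1], 0.5)]
hanger_arm [([224.2, 160.5], 0.72)]
nut_center [([183.9, 209.8], 0.5), ([189.8, 241.1], 0.49)]
wrench [([344.5, 213.3], 0.83), ([246.9, 176.9], 0.3)]
wrench_seat [([354.6, 184.1], 0.66), ([187.3, 244.1], 0.49)]
worm_top [([351.2, 193.1], 0.72)]
headset [([179.9, 212.9], 0.97)]
headset_band [([168.0, 210.2], 0.66)]
staples_box [([331.9, 150.7], 0.51)]
note_pad [([214.4, 184.7], 0.79)]
mouse [([315.4, 142.5], 0.92), ([215.0, 182.6], 0.2)]
keyboard [([244.8, 144.3], 0.79)]
mug [([162.9, 140.5], 0.59), ([244.2, 179.6], 0.37)]
stapler [([187.6, 243.9], 0.67), ([316.7, 144.9], 0.51)]
```

View pics/a.png

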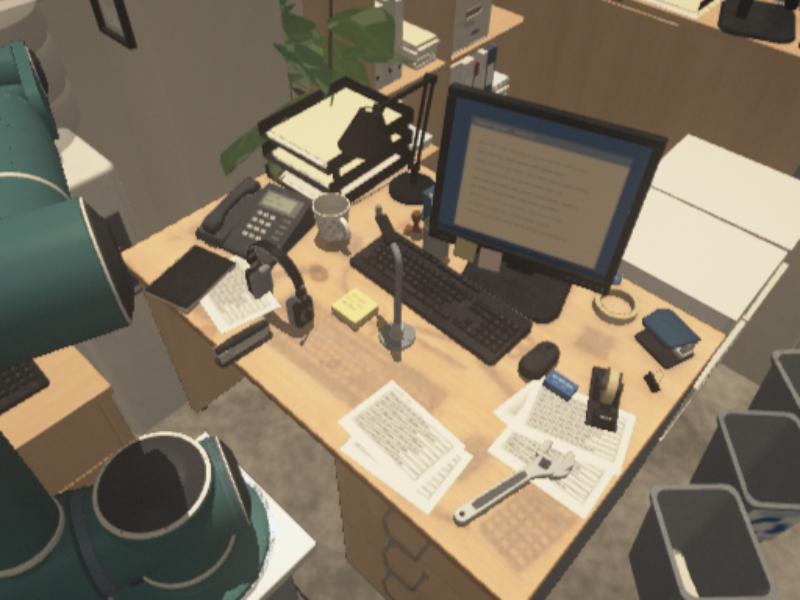

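View pics/b.png

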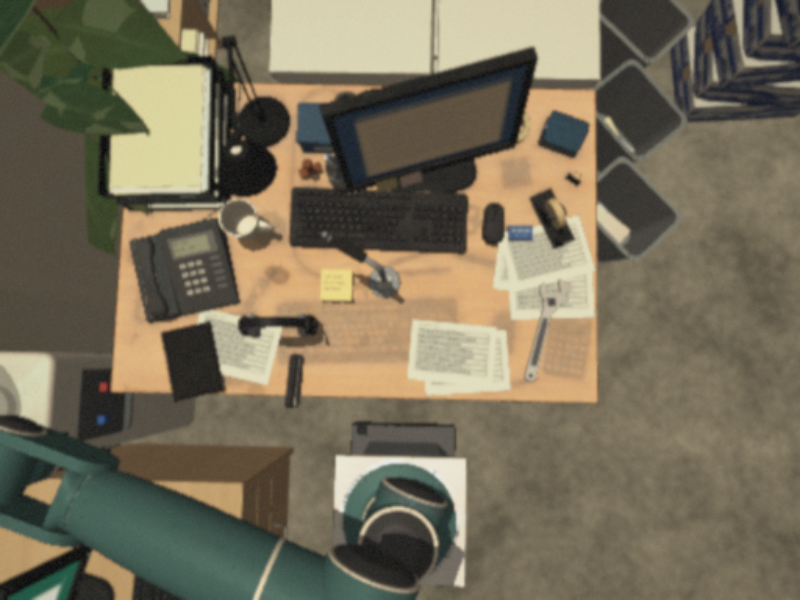

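```bash
cat > h.py <<'E'
from cell import env, vision, models
import cv2,numpy as np
from scipy.spatial.transform import Rotation as Ro
np.set_printoptions(precision=4,suppress=True)
def pose(f,s=None):
    if "hand_eye" in f:
        R=Ro.from_euler("xyz",s["orientation"]).as_matrix(); H=np.array(f["hand_eye"])
        return R@H[:3,:3], R@H[:3,3]+np.array(s["tool_pos"])
    return Ro.from_euler("xyz",f["orientation"]).as_matrix(), np.array(f["position"])
def ray(f,p,s=None):
    R,t=pose(f,s); d=R@np.linalg.solve(f["K"],[p[0],p[1],1]); return t,d/np.linalg.norm(d)
def at_z(f,p,z,s=None):
    t,d=ray(f,p,s); return t+d*(z-t[2])/d[2]
def proj(f,X,s=None):
    R,t=pose(f,s); c=(np.atleast_2d(X)-t)@R; c=c@np.array(f["K"]).T; return c[:,:2]/c[:,2:]
def tri(rs):
    A=sum(np.eye(3)-np.outer(d,d) for t,d in rs); b=sum((np.eye(3)-np.outer(d,d))@t for t,d in rs)
    return np.linalg.solve(A,b)
def mark(f,t):
    m=models.mark_of(f,t); return (np.array(m[0]["centre"]),m[0]["score"]) if m else (None,0)
E
python3 - <<'E'
from h import *
fs={n:vision.grab_frame(n) for n in("scene","top")}
Z=dict(hanger=0,hanger_arm=.25,nut_center=.021,wrench=0,wrench_seat=.008,worm_top=.0194,headset=0,headset_band=.176,note_pad=0,staples_box=0,mouse=0,keyboard=0,mug=0,stapler=0)
for k,z in Z.items():
    print(k,[(at_z(f,p,z)[:2],round(sc,2)) for f in fs.values() for p,sc in [mark(f,k)] if p is not None])
E
```

```text
hanger [(array([0.5774, 0.0509]), 0.68), (array([0.5843, 0.0451]), 0.63)]
hanger_arm [(array([0.6101, 0.1179]), 0.85), (array([0.6147, 0.1113]), 0.67)]
nut_center [(array([0.5755, 0.0523]), 0.49), (array([0.5709, 0.0509]), 0.38)]
wrench [(array([ 0.4479, -0.3408]), 0.59), (array([ 0.4589, -0.3395]), 0.76)]
wrench_seat [(array([ 0.5736, -0.3652]), 0.93), (array([ 0.5629, -0.3645]), 0.65)]
worm_top [(array([ 0.5431, -0.3632]), 0.65), (array([ 0.5271, -0.3565]), 0.63)]
headset [(array([0.4596, 0.3065]), 0.97), (array([0.4472, 0.2959]), 0.72)]
headset_band [(array([0.4552, 0.3056]), 0.85), (array([0.4561, 0.3023]), 0.75)]
note_pad [(array([0.5617, 0.1693]), 0.75), (array([0.5785, 0.0578]), 0.67)]
staples_box [(array([ 0.7126, -0.2805]), 0.69), (array([ 0.7112, -0.2903]), 0.74)]
mouse [(array([ 0.7259, -0.2214]), 0.63), (array([ 0.7338, -0.2201]), 0.89)]
keyboard [(array([0.7352, 0.0642]), 0.83)]
mug [(array([0.7274, 0.3852]), 0.72), (array([0.7298, 0.3866]), 0.71)]
stapler [(array([0.3418, 0.2557]), 0.83), (array([0.3345, 0.2704]), 0.68)]
```

The scene view shows the hanger at (395,330), the wrench with its head at (550,460) and handle end at (465,515), and the headset at (280,285). The top view shows the arm pointing up and left from the post at (385,280). Next I'll get the wrist camera geometry and go over the wrench, passing the nut for a look.

```bash
python3 - <<'E'
from h import *
s=env.read_state();f=vision.grab_frame("wrist"); print(np.array(f["K"]),np.array(f["hand_eye"]))
f=vision.grab_frame("top"); 
for k in("note_pad","hanger","headset"): print(k,[(at_z(f,m["centre"],0)[:2],m["score"]) for m in models.mark_of(f,k)])
print(at_z(f,[214.4,184.7],0))
# suggest camera offset: where TCP must be for camera
def rel(T,yaw,s):
    p=np.array(s["tool_pos"]);y=s["orientation"][2];d=np.array(T)-p
    return [d[0]*np.cos(y)+d[1]*np.sin(y), d[0]*np.sin(y)-d[1]*np.cos(y), -d[2], -((yaw-y+np.pi)%(2*np.pi)-np.pi)]
print(np.array(rel([.40,.05,.231],3.14,s)))
E
cat >> h.py <<'E'
def rel(T,yaw,s=None):
    s=s or env.read_state()
    p=np.array(s["tool_pos"]);y=s["orientation"][2];d=np.array(T)-p
    return np.array([d[0]*np.cos(y)+d[1]*np.sin(y), d[0]*np.sin(y)-d[1]*np.cos(y), -d[2], -((yaw-y+np.pi)%(2*np.pi)-np.pi)])
E
```

```text
[[292.9056   0.     258.2385]
 [  0.     292.9056 192.8537]
 [  0.       0.       1.    ]] [[-0.0007 -0.9528 -0.3038  0.0777]
 [ 1.     -0.0007 -0.0002 -0.0018]
 [-0.0001 -0.3038  0.9528 -0.1426]
 [ 0.      0.      0.      1.    ]]
note_pad [(array([0.5608, 0.1719]), 0.78)]
hanger [(array([0.5772, 0.0457]), 0.62)]
headset [(array([0.4557, 0.2986]), 0.72)]
[0.5561 0.1729 0.    ]
[-0.3677 -0.5098  0.0003 -0.2962]
```

Request:
move_arm([
  [[-0.184,-0.255,0],0],
  [[-0.184,-0.255,0],0],
  [[-0.184,-0.255,0],0],
  [[-0.184,-0.255,0],0],
  [[-0.184,-0.255,0],0],
], hand=0.0)

```text
time: 3.88
tool_pos: [0.2987, 0.3475, 0.2314]
orientation: [3.141, 0.0, 2.844]
ft_force: [0.5, 0.7, 0.1]
finger_gap: -0.0
finger_force: 0.0
```

Request:
move_arm([
  [[-0.184,-0.255,0],0],
  [[-0.184,-0.255,0],0],
  [[-0.184,-0.255,0],0],
  [[-0.184,-0.255,0],0],
  [[-0.184,-0.255,0],0],
])

```text
time: 4.5
tool_pos: [0.3991, 0.0515, 0.2318]
orientation: [3.141, 0.001, 2.844]
ft_force: [1.1, 0.6, 0.1]
finger_gap: -0.001
finger_force: 0.0
```

Request:
move_arm([
  [[-0.0765,0.0234,0.14],-0.296],
  [[-0.0765,0.0234,0.14],-0.296],
  [[-0.0765,0.0234,0.14],-0.296],
  [[-0.0765,0.0234,0.14],-0.296],
])

```text
time: 5.0
tool_pos: [0.4782, 0.0532, 0.0889]
orientation: [-3.141, -0.005, 3.139]
ft_force: [-0.2, -0.6, 0.0]
finger_gap: -0.001
finger_force: 0.0
```

Run:
```python
from h import *
s=env.read_state();f=vision.grab_frame("wrist")
np.save("f1.npy",np.array([f,s],dtype=object),allow_pickle=True)
p,sc=mark(f,"nut_center");print(p,sc)
if p is not None: print(at_z(f,p,.021,s))
g=proj(f,[[.579,.049,.021]],s)[0];print(g)
c=np.array(p if p is not None else g).astype(int)
c0=max(c[0]-50,0);r0=max(c[1]-40,0)
print(c0,r0)
im=f["color"][:,:,::-1]
cv2.imwrite("pics/c.png",cv2.resize(im[r0:r0+75,c0:c0+100],(800,600),interpolation=cv2.INTER_CUBIC))
```

```text
[256.4 311.3] 0.42
[0.5741 0.0495 0.021 ]
[255.8241 316.0124]
206 271
```

View pics/c.png

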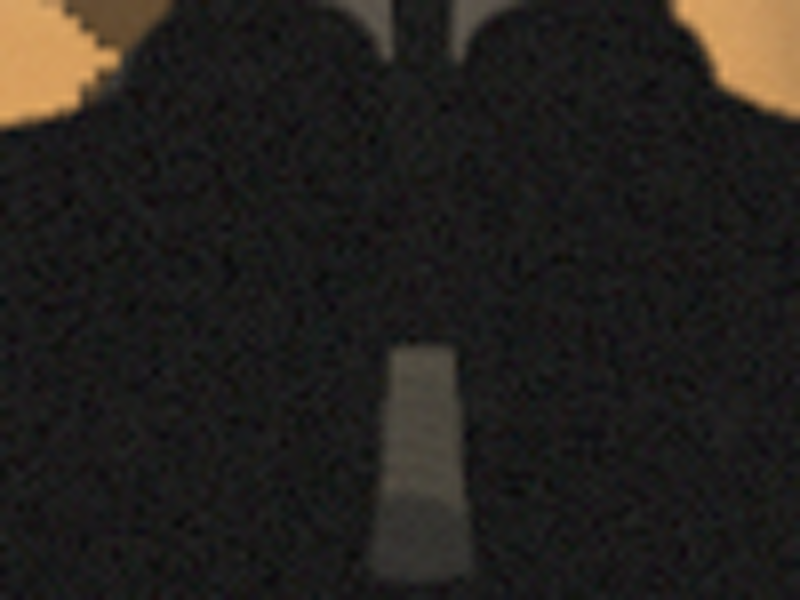

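The gripper hides everything on its −x side: the nut would be behind the black body and only fingers show. I'll turn the camera so that it looks at the nut from the right side (tool yaw π/2).

Request:
move_arm([
  [[-0.04,-0.05,-0.02],0.18],
  [[-0.07,-0.1,-0.041],0.36],
  [[-0.1,-0.133,-0.041],0.55],
  [[-0.1,-0.133,-0.041],0.73],
  [[-0.1,-0.133,-0.041],0.92],
])

```text
time: 5.72
tool_pos: [0.579, -0.0802, 0.1347]
orientation: [3.14, 0.002, 2.215]
ft_force: [-0.7, 0.7, 0.5]
finger_gap: 0.002
finger_force: 0.0
```

Request:
move_arm([
  [[0,0,0],0.18],
  [[0,0,0],0.36],
  [[0,0,0],0.55],
  [[0,0,0],0.65],
  [[0,0,0],0.65],
])

```text
time: 6.35
tool_pos: [0.5789, -0.0796, 0.1346]
orientation: [3.139, 0.001, 1.573]
ft_force: [0.3, 0.6, 0.5]
finger_gap: 0.0
finger_force: 0.0
```

Run:
```python
from h import *
s=env.read_state();f=vision.grab_frame("wrist");print(s["time"],np.array(s["tool_pos"]),s["orientation"])
np.save("f1.npy",np.array([f,s],dtype=object),allow_pickle=True)
p,sc=mark(f,"nut_center");print(p,sc)
if p is not None: print(at_z(f,p,.021,s))
g=proj(f,[[.579,.049,.021]],s)[0];print(g)
c=g.astype(int)
c0=max(c[0]-60,0);r0=max(c[1]-45,0)
print(c0,r0)
im=f["color"][:,:,::-1]
cv2.imwrite("pics/d.png",cv2.resize(im[r0:r0+90,c0:c0+120],(800,600),interpolation=cv2.INTER_CUBIC))
```

```text
6.35 [ 0.5789 -0.0796  0.1346] [3.1388 0.0005 1.5731]
[257.1  27.1] 0.92
[0.5776 0.0499 0.021 ]
[258.9484  28.4597]
198 0
```

View pics/d.png

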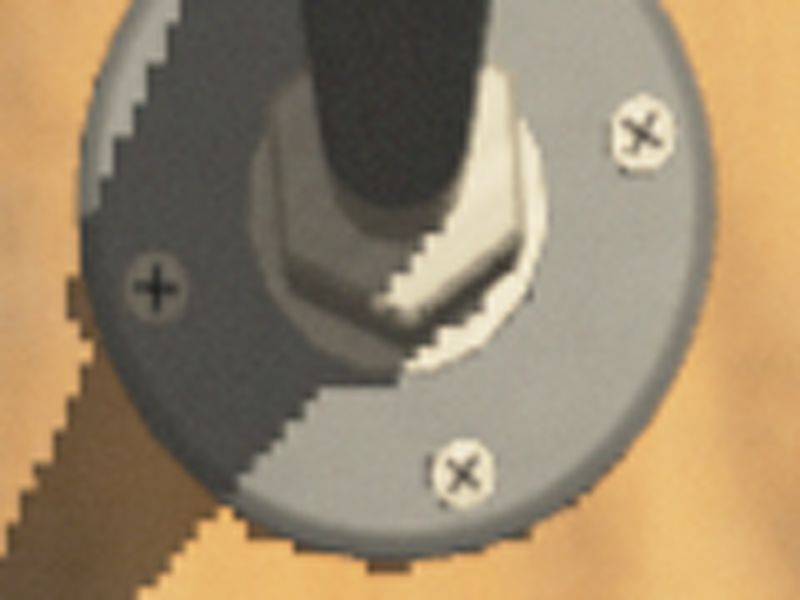

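The hex nut shows well: in the crop its top corners are at about (285,268), (398,325), (521,243), with side edges running up to (275,95) and (513,85). I'll fit its angle.

Run:
```python
from h import *
from scipy.optimize import least_squares
f,s=np.load("f1.npy",allow_pickle=True)
P=np.array([[285,268],[398,325],[521,243]])/6.667-.5+[198,0]
for z in(.029,.031,.032):
    W=np.array([at_z(f,p,z,s)[:2] for p in P])
    r=least_squares(lambda q:(W-(q[:2]+q[3]*np.c_[np.cos(q[2]+np.arange(3)*np.pi/3),np.sin(q[2]+np.arange(3)*np.pi/3)])).ravel()*1000,[.578,.05,-2.6,.016])
    print(z,r.x,r.fun, "corner angle deg",np.degrees(r.x[2])%60)
# side edges -> direction
for a,b in([[285,268],[276,110]],[[521,243],[514,95]]):
    w=[at_z(f,np.array(p)/6.667-.5+[198,0],.031,s) for p in(a,b)]; d=w[1]-w[0]; print(np.degrees(np.arctan2(d[1],d[0])))
print(pose(f,s)[1])
# flange centre from ellipse of outline at z=.004..008
E=np.array([[715,200],[80,195],[385,555],[690,340],[180,440],[560,520]])/6.667-.5+[198,0]
W=np.array([at_z(f,p,.004,s)[:2] for p in E])
r=least_squares(lambda q:np.hypot(*(W-q[:2]).T)*1e3-q[2]*1e3,[.578,.05,.04]);print(r.x,r.fun)
# wrench yaw and rel move to view it
print(rel([.43,-.345,.15],-.21))
```

```text
0.029 [ 0.5772  0.0489 -2.537   0.0155] [ 0.2901 -0.4002 -0.7817  0.3491  0.4916  0.0511] corner angle deg 34.6432962322593
0.031 [ 0.5772  0.0485 -2.537   0.0154] [ 0.2878 -0.397  -0.7754  0.3463  0.4877  0.0507] corner angle deg 34.643296220755815
0.032 [ 0.5772  0.0483 -2.537   0.0153] [ 0.2866 -0.3954 -0.7723  0.3449  0.4857  0.0505] corner angle deg 34.64329640670104
92.64787315774609
94.14172430802198
[ 0.5776 -0.0037  0.2771]
[0.5782 0.0495 0.0394] [-0.3441  0.7742 -0.0849 -0.3644 -1.1494  1.1685]
[-0.2647 -0.1499 -0.0162  1.785 ]
```

Request:
move_arm([
  [[-0.06,-0.03,-0.005],0.18],
  [[-0.12,-0.06,-0.005],0.36],
  [[-0.18,-0.09,-0.005],0.54],
  [[-0.23,-0.119,-0.005],0.72],
  [[-0.27,-0.119,-0.005],0.9],
])

```text
time: 7.08
tool_pos: [0.4585, -0.3519, 0.1385]
orientation: [3.14, -0.0, 0.667]
ft_force: [1.1, 0.4, 0.2]
finger_gap: 0.005
finger_force: 0.0
```

Request:
move_arm([
  [[0,0,0],0.18],
  [[0,0,0],0.36],
  [[0,0,0],0.54],
  [[0,0,0],0.72],
  [[0,0,0],0.88],
])

```text
time: 7.7
tool_pos: [0.4602, -0.3499, 0.138]
orientation: [3.141, -0.001, -0.211]
ft_force: [-0.0, 1.6, -0.3]
finger_gap: -0.001
finger_force: 0.0
```

Run:
```python
from h import *
s=env.read_state();f=vision.grab_frame("wrist");print(s["time"],np.array(s["tool_pos"]),s["orientation"])
np.save("f2.npy",np.array([f,s],dtype=object),allow_pickle=True)
for k,z in dict(wrench=0,wrench_seat=.008,worm_top=.0194).items():
    p,sc=mark(f,k); print(k,p,sc, at_z(f,p,z,s) if p is not None else 0)
cv2.imwrite("pics/e.png",cv2.resize(f["color"][:,:,::-1],(800,600),interpolation=cv2.INTER_CUBIC))
```

```text
7.7 [ 0.4602 -0.3499  0.138 ] [ 3.1413 -0.0006 -0.211 ]
wrench [249.1 195.6] 0.82 [ 0.4475 -0.3396  0.    ]
wrench_seat None 0 0
worm_top [254.3 101.7] 0.9 [ 0.5347 -0.3643  0.0194]
```

View pics/e.png

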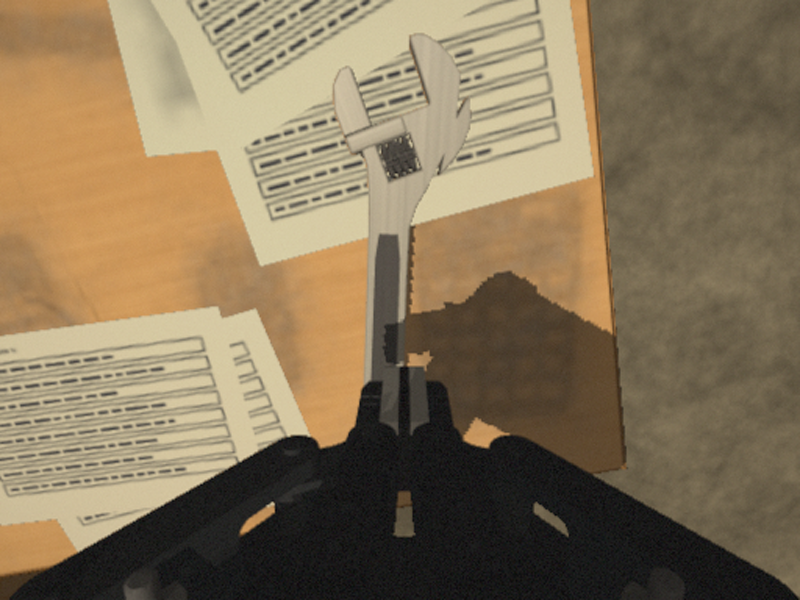

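The wrench is seen from above: handle from (388,380) up to (390,230), worm at (400,157), fixed jaw at (430,70) on the right, sliding jaw at (350,105) on the left. I'll crop the head to measure the gap and heading.

Run:
```python
from h import *
f,s=np.load("f2.npy",allow_pickle=True)
im=f["color"][:,:,::-1]
cv2.imwrite("pics/f.png",cv2.resize(im[15:135,190:350],(800,600),interpolation=cv2.INTER_CUBIC))
g=cv2.cvtColor(im,cv2.COLOR_BGR2GRAY).astype(float)
# handle edges by gradient along rows 155..225, refined on z=.012
L=[];R=[]
for r in range(150,222,4):
    d=np.gradient(cv2.GaussianBlur(g[r:r+1],(5,1),0)[0]); 
    print(r,225+np.argsort(-abs(d[225:275]))[:6], im[r,226:272:3,0].tolist())
```

```text
150 [261 242 264 260 254 265] [164, 163, 162, 153, 139, 139, 85, 87, 97, 93, 143, 138, 61, 93, 87, 86]
154 [261 241 242 255 254 265] [127, 95, 93, 108, 140, 128, 74, 71, 74, 71, 142, 139, 53, 61, 89, 91]
158 [241 255 261 260 240 264] [93, 93, 92, 113, 137, 93, 73, 72, 72, 73, 143, 139, 52, 94, 89, 92]
162 [260 240 255 261 241 265] [94, 95, 98, 114, 139, 70, 73, 71, 73, 74, 139, 137, 45, 68, 86, 90]
166 [260 240 239 255 256 261] [98, 95, 97, 118, 139, 71, 73, 73, 72, 72, 126, 134, 41, 84, 79, 87]
170 [260 239 240 255 264 256] [95, 93, 94, 119, 140, 72, 72, 73, 71, 71, 126, 131, 46, 89, 85, 92]
174 [260 239 255 240 263 259] [86, 89, 88, 121, 141, 74, 72, 70, 69, 73, 134, 128, 39, 93, 87, 87]
178 [239 255 260 259 264 240] [88, 92, 89, 124, 134, 70, 71, 72, 72, 72, 139, 121, 46, 88, 89, 84]
182 [259 239 255 260 263 240] [92, 97, 91, 129, 135, 73, 71, 74, 72, 71, 134, 118, 49, 91, 91, 93]
186 [259 239 255 260 264 238] [92, 94, 96, 130, 132, 70, 69, 73, 69, 70, 136, 109, 47, 92, 87, 87]
190 [259 239 255 262 238 254] [92, 88, 89, 129, 134, 72, 70, 72, 67, 72, 133, 104, 65, 94, 87, 86]
194 [259 239 263 238 255 254] [94, 95, 94, 132, 132, 74, 68, 72, 72, 68, 137, 98, 47, 94, 85, 88]
198 [259 238 239 262 254 255] [93, 91, 90, 135, 129, 70, 70, 72, 71, 71, 137, 92, 62, 89, 88, 87]
202 [238 259 239 258 254 255] [90, 92, 88, 135, 128, 69, 69, 72, 70, 70, 137, 73, 48, 43, 46, 45]
206 [238 239 237 254 240 257] [87, 88, 90, 137, 119, 72, 67, 68, 72, 56, 83, 52, 45, 51, 48, 42]
210 [238 239 237 246 254 247] [90, 91, 93, 137, 112, 67, 69, 30, 38, 35, 67, 55, 46, 44, 47, 45]
214 [238 239 237 254 245 255] [100, 94, 92, 138, 107, 70, 62, 38, 40, 36, 65, 56, 45, 48, 48, 46]
218 [238 237 239 245 246 236] [89, 94, 92, 139, 91, 71, 68, 32, 36, 42, 62, 49, 47, 46, 47, 47]
```

View pics/f.png

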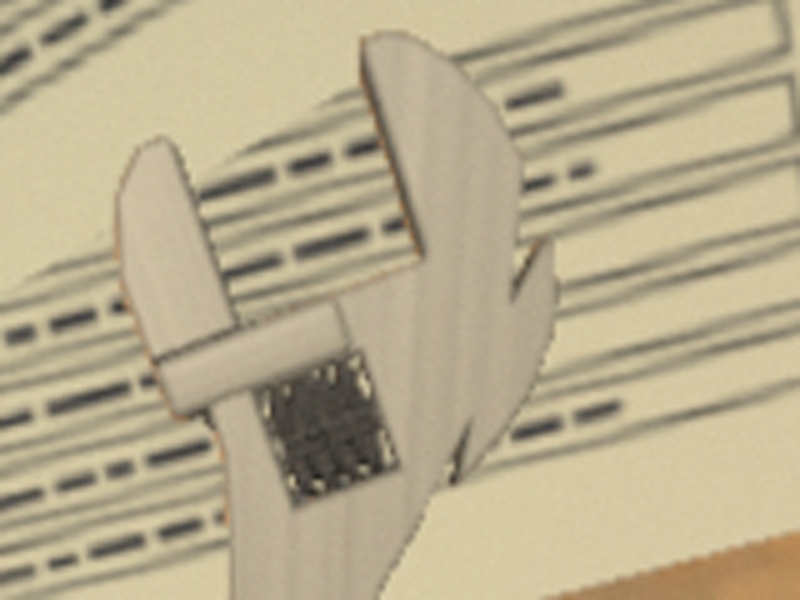

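Run:
```python
from h import *
f,s=np.load("f2.npy",allow_pickle=True)
W=lambda p,z=.016: at_z(f,np.array(p)/5-.4+[190,15],z,s)[:2]
a,b=W((368,62)),W((423,255)); c,d=W((182,160)),W((236,322))
for z in(.016,):
    u=(a-b)/np.linalg.norm(a-b);u2=(c-d)/np.linalg.norm(c-d);print("u",np.arctan2(u[1],u[0]),np.arctan2(u2[1],u2[0]))
    n=np.array([-u[1],u[0]]); print("gap",[(q-b)@n*1000 for q in(c,d,(c+d)/2)])
E=lambda c,r,z: at_z(f,[c,r],z,s)[:2]
l=[E(241.2,154,.012),E(238.3,206,.012)]; m=[E(261,154,.012),E(259,198,.012)]
for q in(l,m): v=q[0]-q[1];print("edge",np.arctan2(v[1],v[0]),q)
w=np.array([W(p,.0175) for p in((262,388),(355,352),(398,465),(296,505))]);print("worm",w.mean(0),np.linalg.norm(w-np.roll(w,1,0),axis=1)*1e3)
t=W((423,258));uu=-.21+.39
# slot mid handle
print("mid",[ (E(a,r,.012)+E(b,r,.012))/2 for a,b,r in((241.2,261,154),(238.5,259,198))])
```

```text
u 0.10291030802846023 0.11130948594685607
gap [np.float64(33.28880940251658), np.float64(33.06950549135418), np.float64(33.17915744693537)]
edge -0.2845871357889564 [array([ 0.4922, -0.3425]), array([ 0.4431, -0.3282])]
edge -0.2540540580810534 [array([ 0.4884, -0.3604]), array([ 0.4469, -0.3496])]
worm [ 0.5357 -0.3653] [20.0441 16.8042 19.7776 18.8847]
mid [array([ 0.4903, -0.3515]), array([ 0.4489, -0.3399])]
```

The jaw gap is about 33.2 mm, the wrench yaw about −0.28, u about 0.11 rad, and the worm top is at (0.5355, −0.365). I need about 39 mm of drag. First I'll go over the worm with closed fingers, tool x along u.

Request:
move_arm([
  [[0.035,0.001,0.05],-0.17],
  [[0.0683,0.0018,0.1],-0.323],
  [[0.0683,0.0018,0.108],-0.323],
  [[0.0683,0.0018,0.108],-0.323],
])

```text
time: 8.4
tool_pos: [0.5262, -0.3657, 0.0296]
orientation: [-3.141, 0.001, 0.116]
ft_force: [0.2, -0.6, 1.3]
finger_gap: -0.003
finger_force: 0.0
```

Request:
move_arm([
  [[0,0,0.004],0],
  [[0,0,0.008],0],
  [[0,0,0.009],0],
])

```text
time: 8.78
tool_pos: [0.5265, -0.3659, 0.0208]
orientation: [3.141, -0.001, 0.115]
ft_force: [-0.2, -0.6, -0.0]
finger_gap: -0.002
finger_force: 0.0
```

Request:
move_arm([
  [[0,0,0.0012],0],
  [[0,0,0.0018],0],
])

```text
time: 9.02
tool_pos: [0.5267, -0.3659, 0.0189]
orientation: [3.141, -0.0, 0.115]
ft_force: [-1.9, 2.0, 6.2]
finger_gap: -0.0
finger_force: 3.2
```

Request:
move_arm([
  [[0,0,0.0004],0],
  [[0.005,0,0.0004],0],
  [[0.01,0,0.0004],0],
  [[0.015,0,0.0004],0],
  [[0.019,0,0.0004],0],
])

```text
time: 9.65
tool_pos: [0.5457, -0.3635, 0.0189]
orientation: [-3.141, -0.0, 0.115]
ft_force: [-3.7, 3.1, 5.4]
finger_gap: 0.003
finger_force: 2.4
```

Request:
move_arm([
  [[0,0,-0.005],0],
  [[-0.019,0,-0.005],0],
  [[-0.019,0,0.0003],0],
  [[-0.019,0,0.0005],0],
])

```text
time: 10.15
tool_pos: [0.5256, -0.3663, 0.0182]
orientation: [3.141, 0.001, 0.115]
ft_force: [-9.6, 1.6, 12.6]
finger_gap: 0.003
finger_force: 7.7
```

Request:
move_arm([
  [[0.005,0,0],0],
  [[0.01,0,0],0],
  [[0.015,0,0.0002],0],
  [[0.019,0,0.0002],0],
])

```text
time: 10.65
tool_pos: [0.5458, -0.3636, 0.0186]
orientation: [3.141, -0.001, 0.115]
ft_force: [-2.9, 6.0, 9.9]
finger_gap: 0.001
finger_force: 5.1
```

Request:
move_arm([
  [[0,0,-0.05],0.18],
  [[-0.04,0,-0.1],0.36],
  [[-0.075,0.007,-0.11],0.39],
  [[-0.075,0.007,-0.11],0.39],
])

```text
time: 11.15
tool_pos: [0.4703, -0.3802, 0.1287]
orientation: [3.14, -0.002, -0.277]
ft_force: [0.1, 0.2, -0.7]
finger_gap: 0.002
finger_force: 0.0
```

Run:
```python
from h import *
s=env.read_state();f=vision.grab_frame("wrist");print(s["time"],np.array(s["tool_pos"]),s["orientation"])
np.save("f3.npy",np.array([f,s],dtype=object),allow_pickle=True)
for k,z in dict(wrench=0,worm_top=.0194).items():
    p,sc=mark(f,k); print(k,p,sc, at_z(f,p,z,s) if p is not None else 0)
p=proj(f,[[.55,-.365,.016]],s)[0].astype(int);r0=max(p[1]-60,0);c0=p[0]-80;print(c0,r0)
cv2.imwrite("pics/g.png",cv2.resize(f["color"][r0:r0+120,c0:c0+160,::-1],(800,600),interpolation=cv2.INTER_CUBIC))
```

```text
11.15 [ 0.4703 -0.3802  0.1287] [ 3.1405 -0.0019 -0.2771]
wrench [223.  219.1] 0.8 [ 0.4449 -0.3383  0.    ]
worm_top [217.1 124.8] 0.75 [ 0.5347 -0.3645  0.0194]
132 46
```

View pics/g.png

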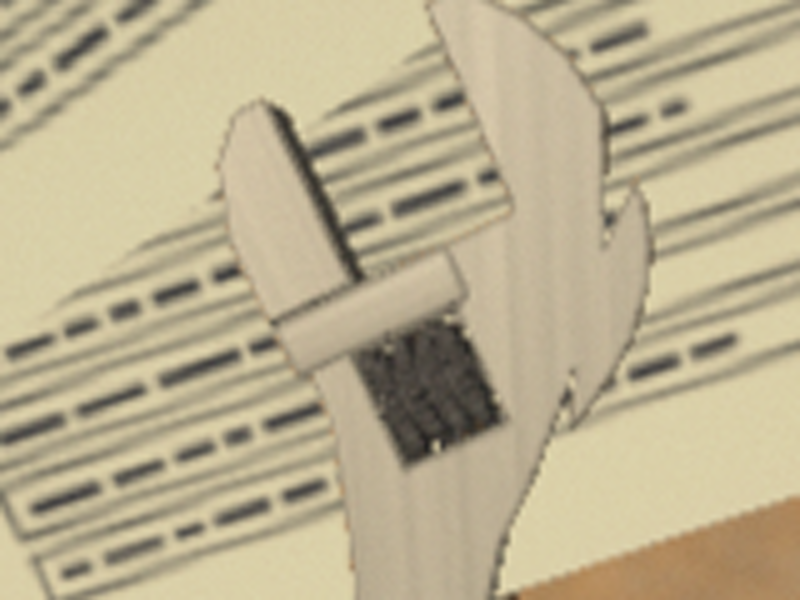

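The jaws have closed visibly: the fixed jaw face runs (432,12)→(511,205), the sliding face's top edge (264,103)→(350,280).

Run:
```python
from h import *
f,s=np.load("f3.npy",allow_pickle=True)
W=lambda p,z=.016: at_z(f,np.array(p)/5-.4+[132,46],z,s)[:2]
a,b=W((432,12)),W((511,205)); c,d=W((264,103)),W((350,280))
u=(a-b)/np.linalg.norm(a-b);u2=(c-d)/np.linalg.norm(c-d);print("u",np.arctan2(u[1],u[0]),np.arctan2(u2[1],u2[0]))
n=np.array([-u[1],u[0]]); print("gap",[(q-b)@n*1000 for q in(c,d,(c+d)/2)])
w=np.array([W(p,.0175) for p in((357,352),(462,320),(503,420),(405,467))]);print("worm",w.mean(0),np.linalg.norm(w-np.roll(w,1,0),axis=1)*1e3)
# handle mid-line
im=f["color"]
g=cv2.cvtColor(im,cv2.COLOR_RGB2GRAY)
cv2.imwrite("pics/h.png",cv2.resize(im[100:300,130:330,::-1],(600,600),interpolation=cv2.INTER_CUBIC))
b0=W((511,205)); 
# seat: 14 mm from fixed face, 18 ahead of throat
for yaw in(-.278,): 
    uu=np.array([np.cos(yaw+.39),np.sin(yaw+.39)]);nn=np.array([-uu[1],uu[0]])
    seat=b0+18e-3*uu+14e-3*nn; x=np.array([np.cos(yaw),np.sin(yaw)]);print("seat",seat,"orig",seat-.13*x)
```

```text
u 0.11118627889708303 0.14560684203494106
gap [np.float64(30.553823969836113), np.float64(29.527467333119887), np.float64(30.04064565147803)]
worm [ 0.5353 -0.3652] [20.4292 18.5408 17.5836 18.7985]
seat [ 0.5763 -0.3709] orig [ 0.4512 -0.3352]
```

View pics/h.png

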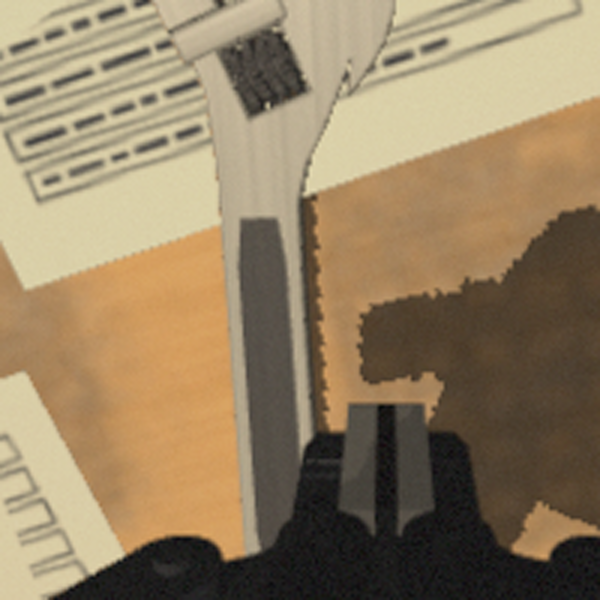

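The gap is about 29.7 mm, so one more short drag of 6 mm (about 0.6 mm) will do; then I'll go over the handle.

Request:
move_arm([
  [[0.03,-0.02,0.05],-0.18],
  [[0.0558,-0.0313,0.09],-0.36],
  [[0.0558,-0.0313,0.1],-0.39],
  [[0.0558,-0.0313,0.1],-0.39],
])

```text
time: 11.8
tool_pos: [0.5337, -0.3638, 0.0264]
orientation: [-3.14, 0.002, 0.114]
ft_force: [0.6, -0.8, 0.8]
finger_gap: -0.006
finger_force: 0.0
```

Request:
move_arm([
  [[0,0,0.008],0],
  [[0,0,0.0095],0],
  [[0,0,0.01],0],
])

```text
time: 12.18
tool_pos: [0.5341, -0.3648, 0.0191]
orientation: [3.14, -0.001, 0.114]
ft_force: [-3.8, 2.7, 12.0]
finger_gap: -0.001
finger_force: 5.1
```

Request:
move_arm([
  [[0.003,0,0],0],
  [[0.006,0,0],0],
  [[0.006,0,0],0],
])

```text
time: 12.55
tool_pos: [0.5401, -0.364, 0.0192]
orientation: [3.14, -0.001, 0.114]
ft_force: [-2.3, 2.9, 8.3]
finger_gap: -0.003
finger_force: 4.1
```

Request:
move_arm([
  [[0,0,-0.03],0],
  [[-0.05,-0.02,-0.051],0.18],
  [[-0.1,-0.041,-0.051],0.36],
  [[-0.102,-0.041,-0.051],0.39],
  [[-0.102,-0.041,-0.051],0.39],
], hand=0.06)

```text
time: 13.18
tool_pos: [0.4342, -0.3351, 0.0694]
orientation: [3.141, -0.002, -0.275]
ft_force: [-0.3, 0.9, -0.6]
finger_gap: 0.701
finger_force: 0.0
```

Run:
```python
from h import *
s=env.read_state();f=vision.grab_frame("wrist");print(s["time"],np.array(s["tool_pos"]),s["orientation"])
np.save("f4.npy",np.array([f,s],dtype=object),allow_pickle=True)
for k,z in dict(wrench=0,worm_top=.0194).items():
    p,sc=mark(f,k); print(k,p,sc, at_z(f,p,z,s) if p is not None else 0)
g=cv2.cvtColor(f["color"],cv2.COLOR_RGB2GRAY).astype(float)
for x in(.47,.50):
    c=proj(f,[[x,-.339-(x-.447)*.285,.014]],s)[0]; r=int(c[1]);print(x,c,g[r,int(c[0])-30:int(c[0])+30:2].astype(int))
print(rel([.4326,-.335,.003],-.278,s))
```

```text
13.175 [ 0.4342 -0.3351  0.0694] [ 3.1408 -0.0019 -0.2747]
wrench [256.1 188.5] 0.84 [ 0.4473 -0.339   0.    ]
worm_top [256.8  50.2] 0.64 [ 0.5358 -0.3648  0.0194]
0.47 [256.1166 161.3323] [163 161 161 162 162 151 168 173 118  82  81  81  83  83  84  82  85  85
  82 126 166 169  99  74  73 147 141 139 135 135]
0.5 [256.1155 114.297 ] [205 205 205 205 151 180 180 180 182 182 183 182 175 177 182 181 180 176
 181 174 171 177 129 204 204 199 166 141 137 134]
[-0.0015  0.0003  0.0664  0.0033]
```

Request:
move_arm([
  [[-0.0015,0,0.04],0.003],
  [[-0.0015,0,0.062],0.003],
  [[-0.0015,0,0.066],0.003],
  [[-0.0015,0,0.066],0.003],
])

```text
time: 13.82
tool_pos: [0.433, -0.3344, 0.0028]
orientation: [3.142, -0.0, -0.277]
ft_force: [-0.7, 0.3, 0.2]
finger_gap: 0.705
finger_force: 0.0
```

Request:
move_arm([
  [[0,0,0],0],
  [[0,0,0],0],
  [[0,0,0],0],
  [[0,0,0],0],
], hand=0.0, grip_force=100)

```text
time: 14.32
tool_pos: [0.433, -0.3344, 0.0038]
orientation: [3.141, -0.002, -0.278]
ft_force: [-1.9, 3.6, 9.6]
finger_gap: 0.258
finger_force: 99.5
```

Request:
move_arm([
  [[0,0,-0.03],0],
  [[0,0,-0.05],0],
  [[0,0,-0.05],0],
])

```text
time: 14.7
tool_pos: [0.433, -0.3346, 0.0539]
orientation: [3.14, -0.002, -0.278]
ft_force: [-0.7, -0.4, -5.0]
finger_gap: 0.256
finger_force: 98.6
```

The wrench is held. I'll swing it to the pre-insertion pose (wrench yaw 1.247, mouth towards the nut along 94°).

Request:
move_arm([
  [[0.003,-0.02,0],-0.18],
  [[0.008,-0.045,0],-0.36],
  [[0.014,-0.07,0],-0.54],
  [[0.02,-0.095,0],-0.72],
  [[0.0254,-0.116,0],-0.9],
])

```text
time: 15.32
tool_pos: [0.4886, -0.2285, 0.0511]
orientation: [-3.14, 0.001, 0.628]
ft_force: [-0.2, -0.6, -4.7]
finger_gap: 0.254
finger_force: 98.6
```

Request:
move_arm([
  [[0.02,-0.01,0],-0.18],
  [[0.045,-0.02,0],-0.36],
  [[0.07,-0.034,0],-0.54],
  [[0.0873,-0.0428,0],-0.625],
  [[0.0873,-0.0428,0],-0.625],
])

```text
time: 15.95
tool_pos: [0.5345, -0.1429, 0.0512]
orientation: [-3.14, 0.0, 1.249]
ft_force: [0.1, -1.6, -4.9]
finger_gap: 0.254
finger_force: 98.8
```

Run:
```python
from h import *
s=env.read_state();f=vision.grab_frame("wrist");print(s["time"],np.array(s["tool_pos"]),s["orientation"],s["ft_force"])
np.save("f5.npy",np.array([f,s],dtype=object),allow_pickle=True)
f4,s4=np.load("f4.npy",allow_pickle=True)
p,sc=mark(f,"worm_top"); print(p,sc)
zw=s["tool_pos"][2]-.0038+.0194
w=at_z(f,p,zw,s)[:2]-np.array(s["tool_pos"])[:2]; y=s["orientation"][2]
print("worm in tool",w@[np.cos(y),np.sin(y)],w@[-np.sin(y),np.cos(y)])
print("target rel",rel([.5352,-.1443,.018],1.247,s))
im=f["color"][:,:,::-1]
cv2.imwrite("pics/i.png",im)
```

```text
15.95 [ 0.5345 -0.1429  0.0512] [-3.1402  0.0001  1.2491] [ 0.0923 -1.6388 -4.8642]
[264.4  20.3] 0.71
worm in tool 0.10474629524977604 -0.002378013184163316
target rel [-0.0011  0.0011  0.0332  0.0021]
```

View pics/i.png

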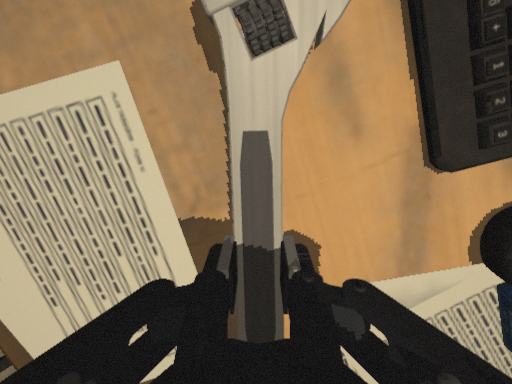

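The picture shows the wrench straight in the grip (handle centred at column 257, worm at (264,25)), and nothing in the way. I'll lower to nut height and begin inserting along u.

Request:
move_arm([
  [[0,0.0027,0.02],0.002],
  [[0,0.0027,0.0332],0.002],
  [[0.0139,-0.003,0.0332],0.002],
  [[0.0231,-0.0068,0.0332],0.002],
  [[0.0231,-0.0068,0.0332],0.002],
])

```text
time: 16.68
tool_pos: [0.5358, -0.119, 0.0197]
orientation: [3.141, -0.0, 1.246]
ft_force: [-0.1, -0.5, -4.5]
finger_gap: 0.255
finger_force: 98.8
```

Request:
move_arm([
  [[0.0028,-0.0011,0],0],
  [[0.0055,-0.0023,0],0],
  [[0.0055,-0.0023,0],0],
])

```text
time: 17.05
tool_pos: [0.5351, -0.1138, 0.0193]
orientation: [3.141, -0.0, 1.245]
ft_force: [0.2, -0.1, -4.7]
finger_gap: 0.252
finger_force: 98.8
```

Request:
move_arm([
  [[0.0028,-0.0011,0.0015],0],
  [[0.0055,-0.0023,0.0015],0],
  [[0.0055,-0.0023,0.0015],0],
])

```text
time: 17.42
tool_pos: [0.5349, -0.1076, 0.0178]
orientation: [3.141, -0.0, 1.245]
ft_force: [2.7, 1.2, -5.1]
finger_gap: 0.256
finger_force: 98.6
```

Request:
move_arm([
  [[0.0028,-0.0007,0],0],
  [[0.0055,-0.0017,0],0],
  [[0.0055,-0.0017,0],0],
])

```text
time: 17.8
tool_pos: [0.5349, -0.1018, 0.0177]
orientation: [-3.141, -0.0, 1.246]
ft_force: [2.0, 1.5, -5.3]
finger_gap: 0.252
finger_force: 98.6
```

Request:
move_arm([
  [[0.0028,-0.0008,0],0],
  [[0.0055,-0.0019,0],0],
  [[0.0055,-0.0019,0],0],
])

```text
time: 18.18
tool_pos: [0.5347, -0.0961, 0.0176]
orientation: [-3.141, -0.0, 1.246]
ft_force: [0.6, 0.9, -5.0]
finger_gap: 0.252
finger_force: 98.7
```

Request:
move_arm([
  [[0.0018,-0.0006,0],0],
  [[0.0037,-0.0014,0],0],
  [[0.0037,-0.0014,0],0],
])

```text
time: 18.55
tool_pos: [0.5346, -0.0922, 0.0177]
orientation: [-3.141, 0.0, 1.246]
ft_force: [0.1, 0.3, -4.1]
finger_gap: 0.254
finger_force: 98.7
```

Request:
move_arm([
  [[0.0014,-0.0006,0],0],
  [[0.0028,-0.0012,0],0],
  [[0.0028,-0.0012,0],0],
])

```text
time: 18.92
tool_pos: [0.5344, -0.0892, 0.0177]
orientation: [-3.142, 0.0, 1.245]
ft_force: [0.5, -0.1, -4.9]
finger_gap: 0.256
finger_force: 98.7
```

Request:
move_arm([
  [[0.0009,-0.0004,0],0],
  [[0.0019,-0.0008,0],0],
  [[0.0019,-0.0008,0],0],
])

```text
time: 19.3
tool_pos: [0.5343, -0.0872, 0.0177]
orientation: [-3.142, 0.0, 1.245]
ft_force: [0.3, -0.7, -5.9]
finger_gap: 0.258
finger_force: 98.7
```

Request:
move_arm([
  [[0.0009,-0.0004,0],0],
  [[0.0019,-0.0008,0],0],
  [[0.0019,-0.0008,0],0],
])

```text
time: 19.68
tool_pos: [0.534, -0.0862, 0.0178]
orientation: [3.141, 0.002, 1.245]
ft_force: [-2.6, -10.3, -4.0]
finger_gap: 0.256
finger_force: 98.7
```

The throat touched the nut (−10 N), so I'll back off 2 mm, hold for a moment, and swing clockwise.

Request:
move_arm([
  [[-0.0022,0.0009,0],0],
  [[-0.0022,0.0009,0],0],
])

```text
time: 19.92
tool_pos: [0.5343, -0.0876, 0.0177]
orientation: [-3.142, -0.0, 1.245]
ft_force: [0.6, 1.1, -5.1]
finger_gap: 0.252
finger_force: 98.7
```

Request:
move_arm([
  [[0.0007,-0.0146,0],0.1],
  [[0.0029,-0.029,0],0.2],
  [[0.0065,-0.0431,0],0.3],
  [[0.0065,-0.0431,0],0.3],
])

```text
time: 20.42
tool_pos: [0.4951, -0.0677, 0.0178]
orientation: [3.141, 0.001, 0.946]
ft_force: [-1.6, -5.5, -4.9]
finger_gap: 0.252
finger_force: 98.7
```

Request:
move_arm([
  [[-0.0015,-0.0073,0],0.05],
  [[-0.0008,-0.0146,0],0.1],
  [[0.0014,-0.029,0],0.2],
  [[0.0014,-0.029,0],0.2],
])

```text
time: 20.92
tool_pos: [0.4732, -0.0493, 0.0179]
orientation: [3.141, -0.001, 0.748]
ft_force: [3.2, -0.0, -5.8]
finger_gap: 0.256
finger_force: 98.6
```

Request:
move_arm([
  [[0.0003,-0.0087,0],0.06],
  [[0.0003,-0.0087,0],0.06],
])

```text
time: 21.18
tool_pos: [0.4676, -0.0431, 0.0179]
orientation: [3.141, -0.0, 0.689]
ft_force: [3.0, -0.7, -6.2]
finger_gap: 0.252
finger_force: 98.7
```

Request:
move_arm([
  [[0.0001,-0.0058,0],0.04],
  [[0.0001,-0.0058,0],0.04],
])

```text
time: 21.42
tool_pos: [0.464, -0.0387, 0.0178]
orientation: [3.141, -0.0, 0.648]
ft_force: [2.3, -0.6, -6.0]
finger_gap: 0.257
finger_force: 98.7
```

Request:
move_arm([
  [[0.0001,-0.0058,0],0.04],
  [[0.0001,-0.0058,0],0.04],
])

```text
time: 21.68
tool_pos: [0.4605, -0.0339, 0.0178]
orientation: [3.141, -0.0, 0.608]
ft_force: [3.1, -1.2, -4.8]
finger_gap: 0.252
finger_force: 98.7
```

Request:
move_arm([
  [[0.0001,-0.0058,0],0.04],
  [[0.0001,-0.0058,0],0.04],
])

```text
time: 21.92
tool_pos: [0.4571, -0.0291, 0.0178]
orientation: [3.141, 0.0, 0.568]
ft_force: [0.8, -1.8, -5.2]
finger_gap: 0.247
finger_force: 98.7
```

Request:
move_arm([
  [[0.0001,-0.0058,0],0.04],
  [[0.0001,-0.0058,0],0.04],
])

```text
time: 22.18
tool_pos: [0.454, -0.0242, 0.0177]
orientation: [3.141, 0.0, 0.528]
ft_force: [1.4, -2.3, -4.9]
finger_gap: 0.254
finger_force: 98.7
```

Request:
move_arm([
  [[0.0001,-0.0058,0],0.04],
  [[0.0001,-0.0058,0],0.04],
])

```text
time: 22.42
tool_pos: [0.4511, -0.0191, 0.0177]
orientation: [3.141, 0.0, 0.487]
ft_force: [0.1, -2.2, -5.4]
finger_gap: 0.248
finger_force: 98.7
```

Request:
move_arm([
  [[0.0001,-0.0058,0],0.04],
  [[0.0001,-0.0058,0],0.04],
])

```text
time: 22.68
tool_pos: [0.4484, -0.0139, 0.0176]
orientation: [3.141, 0.001, 0.447]
ft_force: [-0.9, -2.8, -5.1]
finger_gap: 0.256
finger_force: 98.7
```

Request:
move_arm([
  [[0.0001,-0.0058,0],0.04],
  [[0.0001,-0.0058,0],0.04],
])

```text
time: 22.92
tool_pos: [0.4459, -0.0087, 0.0176]
orientation: [3.142, 0.001, 0.407]
ft_force: [-2.0, -3.8, -4.3]
finger_gap: 0.252
finger_force: 98.8
```

Request:
move_arm([
  [[0,-0.0044,0],0.03],
  [[0,-0.0044,0],0.03],
])

```text
time: 23.18
tool_pos: [0.4442, -0.0046, 0.0176]
orientation: [3.142, 0.001, 0.377]
ft_force: [-3.3, -5.0, -5.2]
finger_gap: 0.252
finger_force: 98.7
```

Request:
move_arm([
  [[-0.001,-0.0044,0],0.03],
  [[-0.001,-0.0044,0],0.03],
])

```text
time: 23.42
tool_pos: [0.4424, -0.0007, 0.018]
orientation: [3.141, -0.001, 0.347]
ft_force: [4.9, -0.8, -6.5]
finger_gap: 0.258
finger_force: 98.6
```

Request:
move_arm([
  [[0.0002,-0.0044,0],0.03],
  [[0.0002,-0.0044,0],0.03],
])

```text
time: 23.68
tool_pos: [0.4409, 0.0035, 0.0179]
orientation: [3.141, -0.001, 0.317]
ft_force: [4.3, -0.9, -5.0]
finger_gap: 0.254
finger_force: 98.6
```

Request:
move_arm([
  [[0.0001,-0.0044,0],0.03],
  [[0.0001,-0.0044,0],0.03],
])

```text
time: 23.92
tool_pos: [0.4395, 0.0077, 0.0178]
orientation: [3.141, -0.0, 0.287]
ft_force: [4.4, -1.0, -5.0]
finger_gap: 0.256
finger_force: 98.6
```

Request:
move_arm([
  [[0.0001,-0.0044,0],0.03],
  [[0.0001,-0.0044,0],0.03],
])

```text
time: 24.18
tool_pos: [0.4383, 0.0119, 0.0178]
orientation: [3.141, -0.0, 0.257]
ft_force: [3.2, -1.8, -5.4]
finger_gap: 0.252
finger_force: 98.7
```

Request:
move_arm([
  [[0.0001,-0.0029,0],0.02],
  [[0.0001,-0.0029,0],0.02],
])

```text
time: 24.42
tool_pos: [0.4375, 0.0149, 0.0177]
orientation: [3.141, -0.0, 0.236]
ft_force: [4.4, -2.4, -5.5]
finger_gap: 0.259
finger_force: 98.7
```

Request:
move_arm([
  [[0.0001,-0.0029,0],0.02],
  [[0.0001,-0.0029,0],0.02],
])

```text
time: 24.68
tool_pos: [0.437, 0.0178, 0.0178]
orientation: [3.141, -0.0, 0.215]
ft_force: [4.7, -3.1, -5.2]
finger_gap: 0.252
finger_force: 98.7
```

Run:
```python
from h import *
s=env.read_state();f=vision.grab_frame("wrist");print(s["time"],s["ft_force"],s["moment"])
p,sc=mark(f,"worm_top"); print(p,sc)
f5,s5=np.load("f5.npy",allow_pickle=True); print(s5["moment"])
for n,F in(("a",f),("b",f5)):
    g=cv2.cvtColor(F["color"],cv2.COLOR_RGB2GRAY).astype(float)
    for r in(100,115,130,180,220):
        d=np.abs(np.gradient(cv2.GaussianBlur(g[r:r+1],(5,1),0)[0])); k=225+np.argsort(-d[225:300])[:8]; print(n,r,sorted(k.tolist()))
cv2.imwrite("pics/j.png",f["color"][:,:,::-1])
```

```text
24.675 [ 4.7241 -3.0995 -5.1563] [-0.6521 -0.4067 -0.1403]
[264.1  21. ] 0.78
[-0.3093  0.0976 -0.0568]
a 100 [229, 285, 286, 287, 288, 293, 294, 295]
a 115 [230, 281, 282, 283, 284, 285, 290, 291]
a 130 [280, 281, 282, 283, 284, 286, 287, 288]
a 180 [240, 241, 272, 273, 281, 282, 285, 286]
a 220 [241, 242, 272, 273, 274, 281, 282, 286]
b 100 [225, 226, 227, 228, 229, 230, 285, 286]
b 115 [226, 227, 228, 229, 230, 231, 281, 282]
b 130 [225, 228, 229, 230, 231, 267, 268, 280]
b 180 [228, 231, 232, 240, 241, 271, 272, 273]
b 220 [225, 233, 234, 241, 242, 272, 273, 274]
```

View pics/j.png

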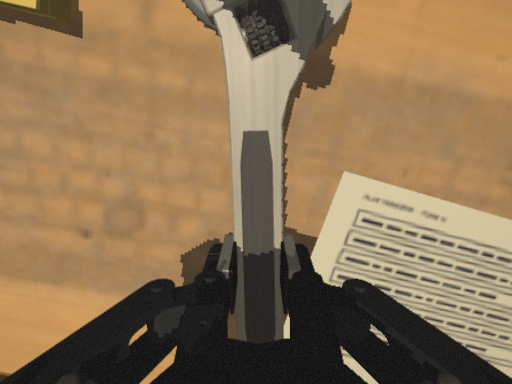

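The wrench has not slipped in the grip (worm still at (264,21)) and it has turned 1.03 rad. I'll continue in small steps until the stop is felt clearly.

Request:
move_arm([
  [[0.0001,-0.0029,0],0.02],
  [[0.0001,-0.0029,0],0.02],
])

```text
time: 25.02
tool_pos: [0.4366, 0.0206, 0.0179]
orientation: [3.141, -0.001, 0.195]
ft_force: [6.5, -3.0, -4.8]
finger_gap: 0.252
finger_force: 98.7
```

Request:
move_arm([
  [[0.0001,-0.0022,0],0.015],
  [[0.0001,-0.0022,0],0.015],
])

```text
time: 25.28
tool_pos: [0.4362, 0.0227, 0.0178]
orientation: [3.141, -0.0, 0.18]
ft_force: [5.2, -5.2, -5.4]
finger_gap: 0.252
finger_force: 98.7
```

Request:
move_arm([
  [[-0.0003,-0.0022,0],0.015],
  [[-0.0003,-0.0022,0],0.015],
  [[-0.0003,-0.0022,0],0.015],
])

```text
time: 25.65
tool_pos: [0.4358, 0.0247, 0.018]
orientation: [3.141, -0.001, 0.165]
ft_force: [7.0, -4.7, -6.6]
finger_gap: 0.259
finger_force: 98.7
```

Request:
move_arm([
  [[0.0002,0.0058,0],-0.04],
  [[0.0005,0.0116,0],-0.08],
  [[0.0005,0.0116,0],-0.08],
])

```text
time: 26.02
tool_pos: [0.4375, 0.0134, 0.0176]
orientation: [-3.141, 0.001, 0.245]
ft_force: [1.0, -1.7, -4.0]
finger_gap: 0.253
finger_force: 98.7
```

Request:
move_arm([
  [[0.0001,0.0044,0],-0.03],
  [[-0.009,0.008,0],-0.03],
  [[-0.0185,0.0119,0],-0.03],
  [[-0.0277,0.0157,0],-0.03],
  [[-0.037,0.0195,0],-0.03],
])

```text
time: 26.65
tool_pos: [0.4055, -0.0146, 0.0175]
orientation: [-3.141, 0.001, 0.275]
ft_force: [-0.1, -0.7, -4.6]
finger_gap: 0.254
finger_force: 98.8
```

Request:
move_arm([
  [[-0.015,0.007,0],0],
  [[-0.015,0.007,0],0],
])

```text
time: 26.9
tool_pos: [0.3931, -0.0259, 0.0176]
orientation: [3.142, 0.0, 0.274]
ft_force: [0.3, 0.2, -4.5]
finger_gap: 0.25
finger_force: 98.6
```

Run:
```python
from h import *
s=env.read_state(); print(s["ft_force"]); print(rel([.46,-.15,.03],.27,s))
f=vision.grab_frame("top")
for k,z in dict(wrench_seat=.02,wrench=.012).items():
    p,sc=mark(f,k); print(k,sc,at_z(f,p,z) if p is not None else 0)
```

```text
[ 0.2937  0.2411 -4.4715]
[ 0.0308  0.1376 -0.0124  0.0042]
wrench_seat 0.86 [0.533  0.0173 0.02  ]
wrench 0 0
```

Request:
move_arm([
  [[0.0103,0.046,0],0],
  [[0.02,0.092,0],0],
  [[0.0308,0.1376,0],0],
  [[0.0308,0.1376,0.011],0],
  [[0.0308,0.1376,0.0132],0],
])

```text
time: 27.68
tool_pos: [0.4609, -0.1493, 0.0039]
orientation: [-3.141, 0.001, 0.275]
ft_force: [-2.9, -4.5, 4.5]
finger_gap: 0.254
finger_force: 100.5
```

Request:
move_arm([
  [[0,0,0],0],
  [[0,0,0.0002],0],
])

```text
time: 27.92
tool_pos: [0.461, -0.1486, 0.0046]
orientation: [3.142, -0.0, 0.276]
ft_force: [-0.4, -0.7, -3.3]
finger_gap: 0.252
finger_force: 99.4
```

Request:
move_arm([
  [[0,0,0],0],
  [[0,0,0],0],
  [[0,0,-0.03],0],
  [[0,0,-0.08],0],
  [[0,0,-0.13],0],
], hand=0.05, grip_force=40)

```text
time: 28.55
tool_pos: [0.4609, -0.1491, 0.136]
orientation: [3.142, -0.0, 0.275]
ft_force: [1.3, 0.3, 0.3]
finger_gap: 0.582
finger_force: 0.0
```

Request:
move_arm([
  [[0.02,-0.005,0],-0.18],
  [[0.05,-0.012,0],-0.36],
  [[0.08,-0.02,0],-0.54],
  [[0.11,-0.03,0],-0.72],
  [[0.1323,-0.0342,0],-0.9],
])

```text
time: 29.18
tool_pos: [0.5801, -0.0795, 0.1345]
orientation: [3.141, -0.0, 1.182]
ft_force: [0.2, 0.0, -0.6]
finger_gap: 0.585
finger_force: 0.0
```

Request:
move_arm([
  [[0,0,0],-0.18],
  [[0,0,0],-0.36],
  [[0,0,0],-0.395],
  [[0,0,0],-0.395],
])

```text
time: 29.68
tool_pos: [0.5791, -0.0804, 0.1344]
orientation: [3.141, -0.0, 1.567]
ft_force: [-0.7, 0.1, -0.4]
finger_gap: 0.588
finger_force: 0.0
```

Run:
```python
from h import *
from scipy.optimize import minimize
s=env.read_state();print(s["time"],np.array(s["tool_pos"]),s["orientation"])
f=vision.grab_frame("wrist")
np.save("f6.npy",np.array([f,s],dtype=object),allow_pickle=True)
f1,s1=np.load("f1.npy",allow_pickle=True)
def fit(f,s):
    g=cv2.GaussianBlur(cv2.cvtColor(f["color"],cv2.COLOR_RGB2GRAY).astype(np.float32),(3,3),0)
    gx,gy=cv2.Sobel(g,cv2.CV_32F,1,0),cv2.Sobel(g,cv2.CV_32F,0,1); m=np.hypot(gx,gy)
    out=[]
    def sc(q):
        a=q[2]+np.arange(7)*np.pi/3; r=.0158
        V=np.c_[q[0]+r*np.cos(a),q[1]+r*np.sin(a),np.full(7,.0305)]
        # camera-side edges only (mid y below centre+4mm)
        tot=n=0
        for i in range(6):
            if (V[i,1]+V[i+1,1])/2-q[1]<.004:
                t=np.linspace(.08,.92,15)[:,None]; P=proj(f,V[i]*(1-t)+V[i+1]*t,s).astype(np.float32)
                e=P[-1]-P[0];e/=np.linalg.norm(e)+1e-9
                X=cv2.remap(gx,P[:,0],P[:,1],1).ravel();Y=cv2.remap(gy,P[:,0],P[:,1],1).ravel()
                tot+=np.abs(-X*e[1]+Y*e[0]).sum();n+=15
        return tot/max(n,1)
    c=max(((sc((x,y,np.radians(d))),d,x,y) for d in range(0,60,2) for x in np.arange(.574,.584,.001) for y in np.arange(.044,.054,.001)))
    return c
print(fit(f1,s1)); print(fit(f,s))
for F,S in((f1,s1),(f,s)): print(proj(F,[[.5778,.049,.031]],S))
cv2.imwrite("pics/k.png",f["color"][:,:,::-1])
```

```text
29.675 [ 0.5791 -0.0804  0.1344] [ 3.1414 -0.      1.5672]
(np.float32(154.11766), 48, np.float64(0.58), np.float64(0.048))
(np.float32(157.33557), 48, np.float64(0.577), np.float64(0.046))
[[257.4184  25.3574]]
[[256.4377  24.2873]]
```

Run:
```python
from h import *
for n in("f1","f6"):
    f,s=np.load(n+".npy",allow_pickle=True)
    g=cv2.cvtColor(f["color"],cv2.COLOR_RGB2GRAY)
    print(n)
    for r in range(20,60): print("%2d "%r+"".join(" .:-=+*#%@"[9-min(9,int(v)//22)] for v in g[r,230:285]))
```

```text
f1
20 ********+*++++++######################=      .  :::::::
21 *******++*++++++*#####################-      .  .::::::
22 *******++*++++++*####################*-      .   ::::::
23 ******+++*++++++*####################+:      .   ::::::
24 ******+++*+++++++####################=       .   .:::::
25 ******+++*+++++++*##################*-       .   .:::::
26 ******+++*+++++++*##################+:       .   .:::::
27 ******+++*+++++++**################*=.       .   .:::::
28 ******+++*++++++++*###############*+-        .    :::::
29 ******++++++++++++***############*+=-        .    :::::
30 *****+++++*+++++++*****#########**+=:        ..   :::::
31 ******+++++++++++++*******##*#****+-         ..   :::::
32 *****+++++++++++++++**************=.         ..   :::::
33 *****++++++++++++++++************+-          ..   :::::
34 *****+++++*+++++++++++***********+-         .:.   :::::
35 ******++++*++++++++++++********=..         .--:   :::::
36 ******++++*+++++++++++++++++*++-          .:-=:  .:::::
37 ******++++*++++++++++++++++++++-         :-=++.  ::::::
38 *******+++***++++++++++++++++=. 
[... 2925 characters left out ...]
********++++++++++*******#**+-       .:::::::::::::
49 *************+++++++++++********=        -:::::::::::::
50 **************+++++++++++++*****-      .:::::::::::::::
51 ***************++++++++++++++=:.     ::::::::::::::::::
52 *****************++++++++++++-     .:--::::::::::::::::
53 ********************+++++++++-   ::::::::::::::::::::::
54 **************************+=--..::-::::::::::::::::::::
55 **************************+-::::-::::::::::::::::::::::
56 **************************+::::::::::::::::::::::::::::
57 ***************+-----------::::::::::::::::::::::::::::
58 **************+-:::::::::::::::::::::::::::::::::::::::
59 **************+::::::::::::::::::::::::::::::::::::::::
```

The hex has gone 6° anticlockwise modulo 60°, i.e. about 54° clockwise, which fits the stop I felt. The wrench is laid down. Next is the headset: I'll raise and look at it from above.

Request:
move_arm([
  [[0,-0.03,-0.05],0],
  [[0.03,-0.06,-0.095],0],
  [[0.08,-0.08,-0.12],0],
  [[0.13,-0.1,-0.14],0],
  [[0.18,-0.123,-0.16],0],
])

```text
time: 30.35
tool_pos: [0.4552, 0.1009, 0.2952]
orientation: [3.141, -0.0, 1.567]
ft_force: [0.0, 0.3, -0.4]
finger_gap: 0.584
finger_force: 0.0
```

Request:
move_arm([
  [[0.05,0,-0.006],0],
  [[0.09,0,-0.006],0],
  [[0.09,0,-0.006],0],
])

```text
time: 30.72
tool_pos: [0.4558, 0.1917, 0.3002]
orientation: [-3.141, -0.0, 1.571]
ft_force: [-0.1, -0.9, -0.4]
finger_gap: 0.582
finger_force: 0.0
```

Run:
```python
from h import *
s=env.read_state();print(s["time"],np.array(s["tool_pos"]),s["orientation"])
f=vision.grab_frame("wrist")
np.save("f7.npy",np.array([f,s],dtype=object),allow_pickle=True)
for k,z in dict(headset_band=.176,headset=0).items():
    p,sc=mark(f,k); print(k,p,sc,at_z(f,p,z,s) if p is not None else 0)
print(proj(f,[[.456,.304,.185],[.456,.304+.08,.11],[.456,.304-.08,.11]],s))
g=cv2.cvtColor(f["color"],cv2.COLOR_RGB2GRAY)
for r in range(0,384,9): print("%3d "%r+"".join("#" if v<45 else("+" if v<80 else ".") for v in g[r,100:420:4]))
```

```text
30.725 [0.4558 0.1917 0.3002] [-3.1413 -0.0002  1.5709]
headset_band [261.6  57.4] 0.74 [0.4581 0.3011 0.176 ]
headset None 0 0
[[259.08    51.9546]
 [258.8472 -27.2644]
 [258.8504 140.2322]]
  0 ...................................###########..................................
  9 ...................................+++#######...................................
 18 ...................................++.######+...................................
 27 ...................................++.###+##++..................................
 36 ......................................+++++++..................................+
 45 ......................................+++++++...................................
 54 +++++.................................+++++++...................................
 63 ......................................+++++++...................................
 72 ................................+.....#++#+#+...................................
 81 ................................+.....#####++...................................
 90 ...........+++++.+.++...........+.....#######.........
[... 2046 characters left out ...]
####################
315 #########################.............................+###########++++++++######
324 #########################..............................###########++############
333 ##########################............................##########################
342 .###########..############.###########+..++##########.############..+##########.
351 ##########....############################################++#####+....##########
360 ########.......##################################################+...###########
369 ######.........##################################################....##+++######
378 #####.........####################################################....+++++#####
```

Run:
```python
from h import *
f,s=np.load("f7.npy",allow_pickle=True)
g=cv2.GaussianBlur(cv2.cvtColor(f["color"],cv2.COLOR_RGB2GRAY),(3,3),0).astype(float)
t,_=ray(f,[0,0],s)
for r in range(8,130,8):
    row=g[r]; d=np.gradient(row); seg=np.arange(236,292)
    a=seg[np.argmin(d[236:292])]; b=seg[np.argmax(d[236:292])]
    # intersect ray with band top arc: centre y0=.303,z=.105,R=.08
    p=[(a+b)/2,r]; o,dd=ray(f,p,s); best=None
    for l in np.linspace(.2,.6,2001):
        X=o+l*dd
        if np.hypot(X[1]-.303,X[2]-.105)<.08: best=X;break
    if best is not None: print(r,a,b,best, "width mm",(b-a)*l/293*1000)
```

```text
8 238 278 [0.4552 0.3367 0.1775] width mm 37.43344709897611
16 236 278 [0.4544 0.3305 0.1801] width mm 38.73174061433447
24 239 282 [0.4571 0.3245 0.182 ] width mm 39.184300341296925
32 241 279 [0.4567 0.3186 0.1834] width mm 34.29078498293516
40 249 279 [0.4599 0.3127 0.1844] width mm 26.86689419795222
48 249 279 [0.4599 0.3069 0.1848] width mm 26.723549488054605
56 249 280 [0.4604 0.3011 0.1848] width mm 27.529692832764503
64 250 280 [0.4608 0.2952 0.1845] width mm 26.600682593856654
72 250 280 [0.4609 0.2892 0.1838] width mm 26.621160409556317
80 250 280 [0.4609 0.2832 0.1823] width mm 26.723549488054605
88 251 280 [0.4614 0.277  0.1804] width mm 25.991126279863483
96 251 280 [0.4615 0.2706 0.1781] width mm 26.20887372013652
104 252 280 [0.4621 0.264  0.1747] width mm 25.63003412969283
112 252 280 [0.4623 0.257  0.1703] width mm 26.06962457337884
120 253 279 [0.4625 0.2497 0.1645] width mm 24.757679180887372
128 254 282 [0.4647 0.2417 0.1563] width mm 27.50307167235495
```

Request:
move_arm([
  [[0.06,0.003,0.02],-0.02],
  [[0.11,0.0057,0.05],-0.043],
  [[0.11,0.0057,0.08],-0.043],
  [[0.11,0.0057,0.105],-0.043],
  [[0.11,0.0057,0.11],-0.043],
])

```text
time: 31.5
tool_pos: [0.4619, 0.2985, 0.1889]
orientation: [-3.14, 0.001, 1.611]
ft_force: [-0.3, -0.2, 0.6]
finger_gap: 0.584
finger_force: 0.0
```

Run:
```python
from h import *
s=env.read_state();print(s["time"],np.array(s["tool_pos"]),s["orientation"],s["ft_force"],s["finger_gap"])
f=vision.grab_frame("wrist")
p,sc=mark(f,"headset_band"); print(p,sc,at_z(f,p,.176,s) if p is not None else 0)
g=cv2.cvtColor(f["color"],cv2.COLOR_RGB2GRAY)
for r in range(120,340,8): print("%3d "%r+"".join("#" if v<45 else("+" if v<80 else ".") for v in g[r,160:360:3]))
```

```text
31.5 [0.4619 0.2985 0.1889] [-3.1396  0.0012  1.6114] [-0.2901 -0.2291  0.6407] 0.5837159718305783
[256.6 231.7] 0.92 [0.4601 0.3011 0.176 ]
120 .......................+++#############............................
128 ..........................#############+...........................
136 .........................+#+###########+...........................
144 .........................+#############+...........................
152 .........................+##############...........................
160 .........................+###+##########...........................
168 ....................+....++++++++++++++#...........................
176 ....................+.++.++++++++++++++#...........................
184 ###########+.......+..+..++++++++++++++#...........................
192 ...........###...........++++++++++++++#...........................
200 ###########++#...........++++++++++++++#...........................
208 #############++..........++++++++++++++#...........................
216 ........++...............++++++++++++++#...........................
224 ............+......
[... 356 characters left out ...]
###.......+##############........+#####....###+.....
272 ...####+...+######........##############.........######....####....
280 #########+.######.........#############..........+#####..#########+
288 ################+..........############...........#################
296 ###############+...........###########+............################
304 ###############..........####+......................###############
312 ##############...........####.......................+##############
320 #############............####........................##############
328 ##############......................................+######++######
336 ##############......................................###############
```

Request:
move_arm([
  [[0.003,0,0.006],0],
  [[0.003,0,0.009],0],
  [[0.003,0,0.009],0],
])

```text
time: 31.98
tool_pos: [0.4618, 0.3027, 0.1813]
orientation: [-3.142, 0.0, 1.613]
ft_force: [0.4, -0.2, -0.0]
finger_gap: 0.585
finger_force: 0.0
```

Request:
move_arm([
  [[0,0,0],0],
  [[0,0,0],0],
  [[0,0,0],0],
  [[0,0,0],0],
], hand=0.0, grip_force=50)

```text
time: 32.48
tool_pos: [0.462, 0.3027, 0.1818]
orientation: [3.141, -0.0, 1.613]
ft_force: [-1.1, -1.0, 6.9]
finger_gap: 0.278
finger_force: 49.3
```

Request:
move_arm([
  [[0,0,-0.01],0],
  [[0,0,-0.02],0],
  [[0,0,-0.02],0],
])

```text
time: 32.85
tool_pos: [0.4621, 0.3028, 0.2024]
orientation: [3.14, -0.001, 1.613]
ft_force: [0.4, -0.1, -2.5]
finger_gap: 0.273
finger_force: 49.2
```

The headset is held. I'll raise it above the hanger, then carry it over the saddle while turning it to the arm's direction.

Request:
move_arm([
  [[0,0,-0.05],0],
  [[0,0,-0.105],0],
  [[0,0,-0.16],0],
  [[0,0,-0.215],0],
  [[0,0,-0.265],0],
])

```text
time: 33.48
tool_pos: [0.4617, 0.3025, 0.4682]
orientation: [3.141, -0.0, 1.613]
ft_force: [0.7, -0.4, -1.9]
finger_gap: 0.275
finger_force: 50.0
```

Request:
move_arm([
  [[-0.03,0.02,0],-0.17],
  [[-0.065,0.048,0],-0.34],
  [[-0.1,0.075,0],-0.51],
  [[-0.135,0.102,0],-0.68],
  [[-0.165,0.125,0],-0.85],
])

```text
time: 34.1
tool_pos: [0.5947, 0.1418, 0.4658]
orientation: [-3.141, -0.0, 2.468]
ft_force: [0.6, 0.8, -2.6]
finger_gap: 0.277
finger_force: 50.0
```

Run:
```python
from h import *
s=env.read_state();print(s["time"],np.array(s["tool_pos"]),s["orientation"],s["ft_force"])
fs=[vision.grab_frame(n) for n in("scene","top")]
for k,z in dict(hanger_arm=.25,headset_band=s["tool_pos"][2]-.0055).items():
    q=[mark(f,k) for f in fs]
    print(k,[(at_z(f,p,z),sc) if p is not None else 0 for f,(p,sc) in zip(fs,q)])
    if all(p is not None for p,_ in q): print("tri",tri([ray(f,p) for f,(p,_) in zip(fs,q)]))
print(rel([.6155,.117,.467],2.643,s))
```

```text
34.1 [0.5947 0.1418 0.4658] [-3.1412 -0.0003  2.4685] [ 0.5662  0.7815 -2.5972]
hanger_arm [(array([0.6079, 0.1128, 0.25  ]), 0.57), (array([0.6142, 0.1159, 0.25  ]), 0.62)]
tri [0.6146 0.1174 0.2431]
headset_band [(array([0.5904, 0.1469, 0.4603]), 0.86), (array([0.5857, 0.1371, 0.4603]), 0.84)]
tri [0.583  0.1371 0.4684]
[-0.0317 -0.0064 -0.0012 -0.1745]
```

Request:
move_arm([
  [[-0.018,-0.003,0],-0.1],
  [[-0.0325,-0.0058,0],-0.1745],
  [[-0.0325,-0.0058,0],-0.1745],
])

```text
time: 34.78
tool_pos: [0.6153, 0.1185, 0.4662]
orientation: [-3.142, -0.0, 2.637]
ft_force: [0.2, -0.2, -3.4]
finger_gap: 0.276
finger_force: 50.0
```

Request:
move_arm([
  [[0,0,0.05],0],
  [[0,0,0.1],0],
  [[0,0,0.15],0],
  [[0,0,0.185],0],
  [[0,0,0.195],0],
])

```text
time: 35.4
tool_pos: [0.6143, 0.119, 0.2694]
orientation: [-3.14, -0.002, 2.637]
ft_force: [-0.3, 1.1, -2.5]
finger_gap: 0.278
finger_force: 50.0
```

Request:
move_arm([
  [[0,0,0.003],0],
  [[0,0,0.006],0],
  [[0,0,0.008],0],
  [[0,0,0.008],0],
])

```text
time: 35.9
tool_pos: [0.6155, 0.1182, 0.2637]
orientation: [3.141, 0.0, 2.638]
ft_force: [0.8, -0.3, -3.3]
finger_gap: 0.274
finger_force: 50.0
```

Request:
move_arm([
  [[0,0,0.003],0],
  [[0,0,0.005],0],
  [[0,0,0.005],0],
])

```text
time: 36.28
tool_pos: [0.6154, 0.1182, 0.258]
orientation: [-3.141, -0.0, 2.638]
ft_force: [0.5, 0.3, -3.6]
finger_gap: 0.271
finger_force: 50.0
```

Request:
move_arm([
  [[0,0,0.002],0],
  [[0,0,0.002],0],
])

```text
time: 36.52
tool_pos: [0.6155, 0.1182, 0.2565]
orientation: [3.141, 0.0, 2.638]
ft_force: [-0.4, 0.2, -0.7]
finger_gap: 0.274
finger_force: 50.3
```

Request:
move_arm([
  [[0,0,0.001],0],
  [[0,0,0.001],0],
])

```text
time: 36.78
tool_pos: [0.6156, 0.1182, 0.2564]
orientation: [3.141, 0.001, 2.638]
ft_force: [-2.2, 0.1, 6.4]
finger_gap: 0.275
finger_force: 51.1
```

Run:
```python
from h import *
s=env.read_state();print(s["time"],np.array(s["tool_pos"]),s["ft_force"],s["moment"])
f=vision.grab_frame("wrist")
for k in("hanger_arm","headset_band"):
    p,sc=mark(f,k); print(k,p,sc,at_z(f,p,.25,s) if p is not None else 0)
g=cv2.cvtColor(f["color"],cv2.COLOR_RGB2GRAY)
for r in range(100,340,8): print("%3d "%r+"".join(" .:-=+*#%@"[9-min(9,int(v)//22)] for v in g[r,140:380:3]))
```

```text
36.775 [0.6156 0.1182 0.2564] [-2.2334  0.0829  6.357 ] [-0.1536  0.1915  0.0116]
hanger_arm [ 74.  325.3] 0.47 [ 0.6089 -0.0114  0.25  ]
headset_band [256.6 241. ] 0.9 [0.6131 0.1165 0.25  ]
100 ******++*+++*+*******+********%%%%@%@%@%%%%%%%#%%-  .   ...................     
108 *++***++*******+*++*******+++++%@@%%%%%%%%%%%%%%:        .......................
116 *********+++*+++******+++*...+***%%%%%%%%%%%%%=--=         .....  . ............
124 *******++++*******++++++++...**##%%%%%%%%%%%%%*---                 ............:
132 **************************.+**+*#%%%%%%%%%%%%%#-               ... ............*
140 ********+++++**+*************+++#%@%%%%%%%%%%%%           ... ....... ...-+#%%##
148 ******++++++******+++++*******++#%%%@%%%%%%%%%%..         ..........++%%%#######
156 **+++++++++*****+++++++*+*=:::- #%%%%%%%%%%%%%%:       ........=*%%############%
164 ++++++:..:..+=--*####*+****:::- %%%%%%@%%%%%%%%:  ........+#%%###########%%%###%
172 +++:.. ......*###### +*****=:-  %%%%@%%%%%%%%%%=....-+%%%###########%%###%######
180 +:... ....+######*::-=******.   %%%%%%%%%%####%+*%%%##
[... 941 characters left out ...]
###%%#####**#*******
276 ##*#%##%%%###%####%%%%%%%%%%+%%%#%%%%%%%%#%%%%%#@%#+%%%%%%%%%#++*#####*#***#****
284 #%%%%%%%%%%%###%%%%%%%%%%%%%%%%%#%%%%%%%%%%%%%##%%%%%%%%%%%%%%%*-.+##%%%%%%%%%#*
292 %%%%%%%%%%%%%%%%%%%%%%%%%%@%%%%%#%%%%%%%%%%%%%**%%%%%%%%%%%%%%%%%%%%%%%%%%%%%%%%
300 %%%%%%%%%%%%%%%%%%%%%%%%%%%%%%%##%%%%%%%%%%%%%*#*%%%%%%%%%%%%%%%%%%%%%%%%%%%%%%%
308 %%%%%%%%%%%%%%%%%%%%%%%%%%%%%#%##%%%%%%%%%%%%####%#%%%%%%%%%%%%%%%%%%%%%%%%%%%%%
316 %%%%%%%%%%%%%%%%%%%%%%%%%%%%%###%%%%##########*****%%%%%%%%%%%%%%%%%%%%%%%%%%%%%
324 %#%%%%%%%%%%%%%%%%%%%%%%%%%%###%%%%%######*********%%%%%%%%%%%%%%%%##%%%%%%%%%%%
332  *%%%%%%%%%%%%%%%%%%%%%%%%%%%%%*######*##**********%%%%%%%%%%%%%%%%#####%%%%%%%*
```

The saddle spans columns 190–325 and rows 215–275, with the band and fingers centred on it at (257,241). I'm releasing.

Request:
move_arm([
  [[0,0,-0.001],0],
  [[0,0,-0.001],0],
  [[0,0,-0.001],0],
  [[0,0,-0.001],0],
], hand=0.042)

```text
time: 37.42
tool_pos: [0.6154, 0.1182, 0.2562]
orientation: [-3.141, -0.0, 2.638]
ft_force: [-0.2, 0.3, -0.0]
finger_gap: 0.492
finger_force: 0.0
```

Request:
move_arm([
  [[0,0,-0.005],0],
  [[0,0,-0.015],0],
  [[0,0,-0.04],0],
  [[0,0,-0.08],0],
  [[0,0,-0.12],0],
])

```text
time: 38.05
tool_pos: [0.6152, 0.1182, 0.3784]
orientation: [3.141, 0.0, 2.638]
ft_force: [-0.4, 0.6, -0.2]
finger_gap: 0.489
finger_force: 0.0
```

Run:
```python
from h import *
s=env.read_state();print(s["time"],np.array(s["tool_pos"]),s["ft_force"],s["finger_gap"])
fs=[vision.grab_frame(n) for n in("scene","top")]
for k,z in dict(headset_band=.25,hanger_arm=.25,wrench_seat=.008,wrench=0).items():
    q=[mark(f,k) for f in fs]
    print(k,[(at_z(f,p,z),sc) if p is not None else 0 for f,(p,sc) in zip(fs,q)])
    if all(p is not None for p,_ in q): print("tri",tri([ray(f,p) for f,(p,_) in zip(fs,q)]))
```

```text
38.05 [0.6152 0.1182 0.3784] [-0.3555  0.6437 -0.1914] 0.48898509243979
headset_band [(array([0.6071, 0.1223, 0.25  ]), 0.89), 0]
hanger_arm [(array([0.6161, 0.1138, 0.25  ]), 0.57), (array([0.6175, 0.1044, 0.25  ]), 0.78)]
tri [0.6136 0.1064 0.2565]
wrench_seat [(array([ 0.5945, -0.0999,  0.008 ]), 0.56), (array([ 0.5994, -0.1047,  0.008 ]), 0.77)]
tri [ 0.597  -0.1022  0.0082]
wrench [(array([ 0.4694, -0.1595,  0.    ]), 0.61), (array([ 0.4763, -0.1369,  0.    ]), 0.76)]
tri [ 0.4824 -0.1437 -0.0343]
```

Request:
move_arm([
  [[0,0,-0.03],0],
  [[0,0,-0.03],0],
  [[0,0,-0.03],0],
  [[0,0,-0.03],0],
  [[0,0,-0.03],0],
])

```text
time: 39.17
tool_pos: [0.6154, 0.1182, 0.4057]
orientation: [-3.141, -0.001, 2.638]
ft_force: [0.2, 0.5, 0.7]
finger_gap: 0.49
finger_force: 0.0
```

Run:
```python
from h import *
s=env.read_state();f=vision.grab_frame("wrist")
p,sc=mark(f,"headset_band");print(p,sc,at_z(f,p,.25,s) if p is not None else 0)
f=vision.grab_frame("scene");p,sc=mark(f,"headset_band");print(at_z(f,p,.25),sc)
p,sc=mark(f,"headset");print(at_z(f,p,.074) if p is not None else 0,sc)
print(env.finish_job())
```

```text
[257.1 177.6] 0.6 [0.6146 0.1151 0.25  ]
[0.6123 0.123  0.25  ] 0.81
[0.6134 0.1278 0.074 ] 0.97
the job is handed in; nothing more can be done
None
```

The job is handed in at about 39 s of 72 s: nut turned to its stop (judged from wrist force and about 54° of turn), wrench laid flat about 15 cm from the nut, headset hanging mid-saddle; the judge's verdict was not shown.

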